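# Put the polarised-light dish viewer back together on its keyed column

### The job

Put the dish viewer back together after cleaning: thread onto its keyed column first the dish arm (the one with the open ring), then the taller of the two spacer sleeves, then the analyser arm (the one with the dark filter), each right way up and fully home on the one below, with the ring and the filter centred above the light window in the base. Let go of everything and leave the short sleeve off and the other things on the desk where they stand.

Things in the scene. Friction and masses are not known exactly. Their poses are not given: they have to be found in the camera images.
- seat (a point): Flat shoulder at the foot of the viewer's upright steel column, where the lowest hub sits: on the column's axis, 22 mm above the desk, z up, x along the base from the column to the round window. The viewer is a heavy fixed grey base, 220 x 100 x 18 mm, its middle half-way between column and window.
- post_top (a point): Tip of the column, on its axis, 118 mm above the seat (140 mm above the desk). Axes as the seat. Column 24 mm in diameter; the top 10 mm taper to 12 mm. A straight key, 5 mm wide, runs up its side away from the window (-x), out to 16.2 mm from the axis, from the seat to 13 mm below the tip, where it ends in a rounded nose.
- window (a point): Centre of the round 58 mm light window in the base's top, with a low black rim, 130 mm from the column's axis along the base's x, 20 mm above the desk.
- dish_arm_grip (a point): Dish arm: steel hub, straight aluminium bar, open aluminium ring; 192 mm long, 24 mm high, 0.3 to 0.5 kg, lying flat, right way up. Point: middle of the bar, 17 mm above the hub's underside; bar 13 mm wide (y), 14 mm high, free 25 mm either way. x along the bar from hub to ring, z up. Only the hub touches the desk; centre of mass about 10 mm from the hub's axis.
- dish_arm_hub (a point): Centre of the underside of the dish arm's hub, 70 mm from the grip point along -x. Hub: ring 54 mm across, 24 mm high, bore 27 mm (1.5 mm clear of the column all round), with a keyway 8 mm wide in the bore on the side away from the bar, 17.6 mm deep from the axis: it passes the column's key only when the bar points to the window within about 6 degrees.
- dish_arm_eye (a point): Centre of the dish arm's open ring, 60 mm from the grip point along +x (130 mm from the hub's axis), 18 mm above the underside. Ring 70 mm across, 12 to 24 mm above the underside, hole 47 mm, with a step for a dish.
- analyser_arm_grip (a point): Analyser arm: the same hub and bar as the dish arm (same size, axes, balance and point), but at the far end a black ribbed round cell, 60 mm across, closed by a dark filter, with a short ball-ended lever at its tip; 199 mm long, 26 mm high, 0.3 to 0.5 kg, lying flat on its hub, right way up.
- analyser_arm_hub (a point): Centre of the underside of the analyser arm's hub, 70 mm from the grip point along -x; hub, bore and keyway as on the dish arm.
- analyser_arm_eye (a point): Centre of the analyser arm's filter cell, 60 mm from the grip point along +x, 18 mm above the hub's underside; the cell spans 10 to 26 mm above the underside.
- sleeve_tall_mid (a point): Tall spacer sleeve: plain aluminium tube standing upright, 51 mm across, 64 mm tall, bored through 35.6 mm (it passes over the column and its key at any turn), about 0.2 kg. Point: its centre, half-way up; z along the tube.
- sleeve_short_mid (a point): Short spacer sleeve, not used now: the same tube but 40 mm tall, standing. Point: its centre, half-way up.
- lamp_supply: Obstacle: tall beige power supply box that never moves, 260 mm long (its x), 154 mm wide (its y), 295 mm high, turned about 40 degrees, one upright edge towards the robot. Origin at the centre of its underside, z up.
- dropper: Bystander: brown dropper bottle with a long black cap, 31 mm across, 83 mm tall, standing. Origin at the centre of its underside, z up.
- oil: Bystander: small brown bottle with a black cap, 27 mm across, 62 mm tall, standing. Origin at the centre of its underside, z up.
- dish: Bystander: petri dish, 55 mm across, 12 mm tall. Origin at the centre of its underside, z up.
- dish_2: Bystander: petri dish, 55 mm across, 12 mm tall. Origin at the centre of its underside, z up.
- timer: Bystander: pale bench timer, 66 x 70 x 18 mm, lying flat. Origin at the centre of its underside, z up.
Not all that is in view belongs to the job. Leave any pink look-alike of the part that bears sleeve_tall_mid alone.

How it is judged:
By the outcome, as a careful person would: the job done as asked, in the order asked, and still so for the second after the job is handed in, with the robot touching nothing.
It also fails if it takes over 72 s, if anything falls off the work surface, if the arm or the gripper's body presses on something with over 40 N, if the wrist force passes 120 N, or if a joint passes its speed limit or range.

### The arm

A 6-joint arm with a two-finger parallel gripper is mounted at the origin on a cart in front of the work surface, level with it; the furniture and walls round the work are solid. World frame = base frame: x ahead of the robot, y to its left, z up, the work surface at z = 0. Lengths are in m, angles in rad, forces in N, time in s.
With the tool pointing down it reaches from about 0.275 to 0.775 m from the base axis. Payload 14.6 kg.
Tool frame: the origin (TCP) lies between the finger pads; the fingertips stand 8 mm ahead of it and the grasp point (between the pads) lies 11 mm behind it (arm.nose_length is the distance from the TCP to the fingertips, in m); z points along the fingers, y is the direction in which the jaws open and shut (so a half turn about z gives the same grasp; the last joint's range is limited). The gripper opens to 85 mm and grips with 20 to 120 N. Pads are 22 mm wide; open, the fingers measure 114 mm over their backs; the gripper's body (76 mm by 85 mm) begins 54 mm behind the grasp point. The pads swing forward as they close: fully open they stand 13 mm farther back than shut.
Start: joints at [-1.436, 0.263, -0.048, 1.259, 0, 1.415], TCP at [0.15, -0.503, 0.239] pointing down, gripper open.
Joint ranges: [-2.65, 2.65], [-0.89, 1.7], [-1.18, 1.37], [-2.13, 2.11], [-1.35, 1.29], [-3.14, 3.14]. Speed limits (rad/s): [1.89, 1.89, 2.57, 2.79, 3.14, 3.14].

### API

Orientations are given as a unit quaternion [w, x, y, z].
In Python, from station import status, imaging, sign_off, arm gives the robot as it stands. The module is installed in compiled form; this text tells all that it offers.
- The arm moves only by the shell command python3 -m handwheel 'ROWS' [FORCE]. ROWS is JSON, a list of rows, each an object of numbers: "claw": the closure in counts, from 0 (fully open) to 255 (shut); "dx", "dy", "dz": the shift along the tool's x, y, z in m; "wx", "wy", "wz": the turn, a rotation vector about the tool's x, y, z in rad. In form: [{"claw": .., "dx": .., "dy": .., "dz": .., "wx": .., "wy": .., "wz": ..}, ...]. A call has exactly 5 rows; each row shifts and turns the commanded pose from where the row before left it, along the tool's axes as they then stand; what a row does not reach is not made up. A row lasts 1/8 s, in which the tool goes at most 62.5 mm and 10.7 degrees, less where a joint would pass 70% of its speed; a pose out of reach is approached as far as the arm can. A call with a gripper value outside its range is refused whole. The fingers move at their own pace and stop on an object; FORCE is the grip in N (left out, the last holds). Time passes only in rows, so rows that do not move let the fingers close, or fill a call up. It gives the time, the measured TCP pose, the force and the opening at its end, in the units of the state.
- status.read_state(): the state, without advancing time (a new reading comes with each control period).
- imaging.grab_frame(name): name is "scene" or "top"; returns (picture, depth): 384x512x3 uint8, red, green, blue; 384x512 float32, m along the optical axis (not along the pixel's ray), 0 where there is no reading.
- imaging.camera_info(name): a dict with "camera_matrix" (3x3 intrinsics, pixels), "D" ([k1, k2, p1, p2, k3] as OpenCV has them; the pictures are not rectified), "T" (4x4, takes a point from camera to world coordinates). Camera axes: x right, y down, z forward; pixel columns grow to the right and rows downward; lengths in m; the calibration is good to about 2 mm. A picture is of the moment at which its call begins. camera_info takes no time and is no camera call.
- sign_off(): hands the job in, once; it reports no verdict.
The state is a dict: "time_s": time; "joints": joint angles; "qd": joint speeds; "joint_efforts": joint torques, N m; "ee_pos": TCP position; "tool_rot": TCP orientation; "force": force on the tool from outside, world axes, zero at the start; "ft_torque": the same for the moment, N m; "width": finger opening in m.
Only numpy, scipy, OpenCV 4.12 (cv2) and the standard library are available. Lean on these libraries where they do the work, as an engineer would, in place of code of your own. Each camera call takes 0.05 s, during which the arm holds its last target.

## Working session

There is one attempt and no reset: what is moved stays moved. The work goes in short steps, Python scripts to look and compute and a shell command to move; the robot and the scene stay as the last step left them, time stands still between calls to the robot, and variables do not carry over. Pictures are saved under pics/ and viewed, and the job is handed in when it is done.

```bash
mkdir -p pics; ls; cat > h.py <<'E'
import numpy as np,cv2
from station import status,imaging,arm
def grab(n,tag):
    p,d=imaging.grab_frame(n); np.savez(f'{tag}.npz',p=p,d=d); return p,d
def load(tag):
    z=np.load(f'{tag}.npz'); return z['p'],z['d']
def cloud(n,d):
    c=imaging.camera_info(n);K=np.array(c['camera_matrix'],float);D=np.array(c['D'],float);T=np.array(c['T'],float)
    v,u=np.mgrid[0:d.shape[0],0:d.shape[1]]
    q=cv2.undistortPoints(np.stack([u.ravel(),v.ravel()],1).astype(np.float64)[:,None],K,D)[:,0]
    z=d.ravel()
    P=np.c_[q*z[:,None],z]@T[:3,:3].T+T[:3,3]
    P[z==0]=np.nan
    return P.reshape(d.shape+(3,))
E
python3 - <<'E'
from h import *
for n in ('scene','top'):
    p,d=grab(n,n+'0'); cv2.imwrite(f'pics/{n}0.png',cv2.resize(p[:,:,::-1],(800,600)))
    c=imaging.camera_info(n); print(n,np.round(c['T'],3).tolist(),np.round(c['camera_matrix'],1).tolist(),c['D'])
print(status.read_state(), arm.nose_length)
E
```

```text
pics
scene [[-0.51, -0.436, 0.741, -0.371], [-0.86, 0.242, -0.449, 0.509], [0.017, -0.867, -0.499, 0.712], [0.0, 0.0, 0.0, 1.0]] [[358.6, 0.0, 258.8], [0.0, 358.6, 191.1], [0.0, 0.0, 1.0]] [-0.083494  0.        0.        0.        0.      ]
top [[-0.03, -0.998, 0.047, 0.447], [-1.0, 0.03, 0.009, -0.021], [-0.011, -0.047, -0.999, 1.901], [0.0, 0.0, 0.0, 1.0]] [[425.2, 0.0, 255.3], [0.0, 425.2, 194.0], [0.0, 0.0, 1.0]] [-0.057853  0.        0.        0.        0.      ]
{'time_s': 0.1, 'joints': array([-1.43631168e+00,  2.63466300e-01, -4.88226717e-02,  1.25937674e+00,
        1.70481052e-05,  1.41549884e+00]), 'qd': array([-6.47816316e-05, -2.37212087e-03,  9.13326339e-04,  6.37686500e-04,
       -1.05486415e-03,  5.03000304e-04]), 'joint_efforts': array([ 3.97920550e-03, -6.38577390e+01,  3.85066581e+01,  9.90376953e-03,
       -6.43437602e-05,  1.75327136e-05]), 'ee_pos': array([ 0.14998814, -0.50290343,  0.23889638]), 'tool_rot': array([-4.34579601e-04,  9.89521547e-01,  1.44384619e-01,  1.30470948e-05]), 'force': array([-0.08176952,  0.07236089, -0.72703323]), 'ft_torque': array([-0.00390263, -0.01927505,  0.00511629]), 'width': 0.08524972662627464} 0.008
```

View pics/scene0.png

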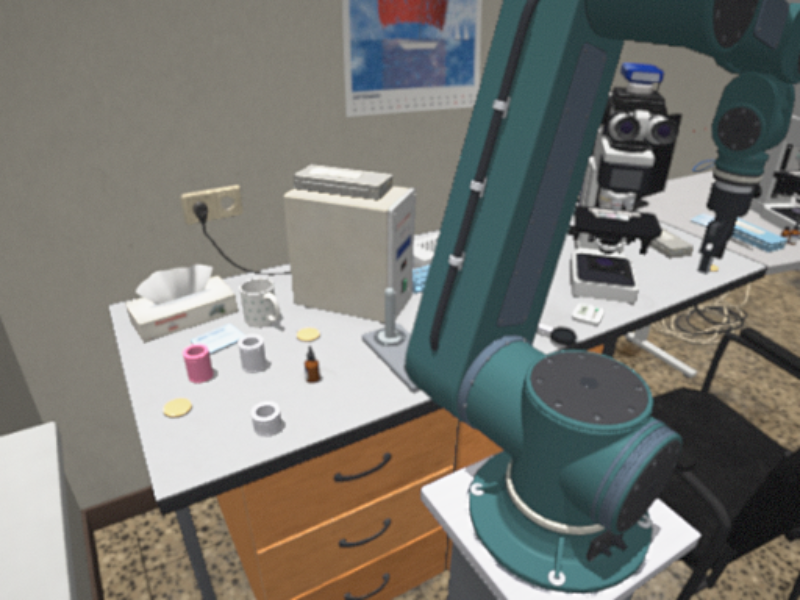

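View pics/top0.png

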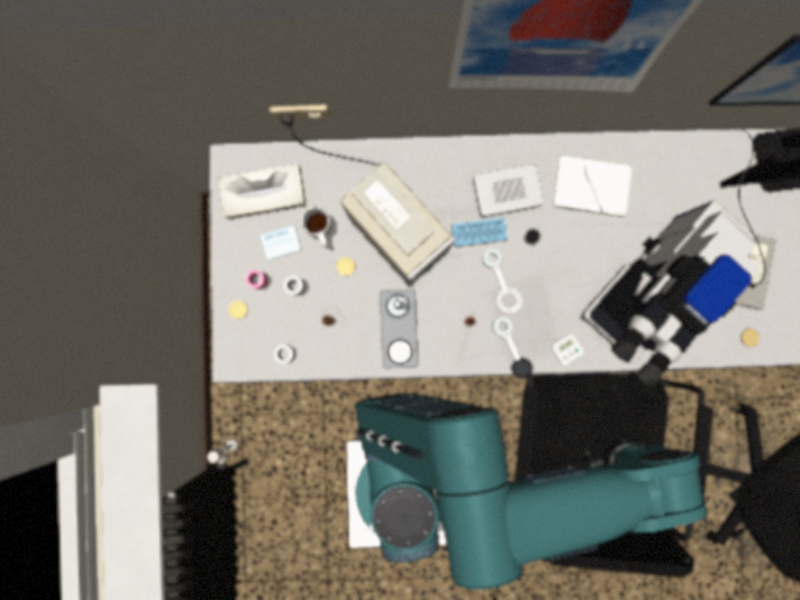

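The top view shows the viewer base at (398,328), with its column at (398,305) and its window at (400,352). The dish arm's hub is at (491,257) and its ring at (509,300). The analyser's hub is at (502,326) and its dark cell at (522,368).

Candidates for the tall sleeve:
- White tube at (293,285).
- Pink look-alike at (256,280).
- Lower white tube at (284,353), which should be the short sleeve.

Next I'll measure them and make close crops.

```bash
python3 - <<'E'
from h import *
p,d=load('top0'); P=cloud('top',d)
def crop(n,p,u0,v0,u1,v1,s,name): cv2.imwrite(f'pics/{name}.png',cv2.resize(p[v0:v1,u0:u1,::-1],None,fx=s,fy=s,interpolation=cv2.INTER_CUBIC))
crop('top',p,130,145,290,245,5,'topL'); crop('top',p,270,140,400,245,6,'topR')
ps,ds=load('scene0'); crop('s',ps,95,190,275,300,4.4,'sc')
Z=P[...,2]
for (nm,u,v) in [('col',254,195),('win',256,225),('tall',187,182),('pink',163,179),('short',182,226),('dhub',314,164),('dring',326,192),('ahub',321,208),('acell',334,235)]:
    w=Z[v-9:v+10,u-9:u+10]; m=w>0.008
    sub=P[v-9:v+10,u-9:u+10][m]
    print(nm,np.round(np.nanmedian(w),4),'max',np.round(np.nanpercentile(w,[90,99]),4),'ctr',np.round(sub.mean(0),4), m.sum())
desk=Z[200:215,200:230]; print('desk',np.nanmean(desk),np.nanstd(desk))
E
```

```text
col 0.0199 max [0.0307 0.141 ] ctr [0.5314 0.0022 0.0293] 355
win 0.0181 max [0.0248 0.0313] ctr [ 0.3996 -0.002   0.0186] 350
tall 0.002 max [0.0623 0.067 ] ctr [0.5956 0.2917 0.0461] 110
pink 0.0024 max [0.0611 0.0688] ctr [0.6147 0.3993 0.0448] 115
short 0.001 max [0.038  0.0463] ctr [0.4059 0.3255 0.0318] 91
dhub 0.0023 max [0.0252 0.034 ] ctr [ 0.6585 -0.2716  0.0217] 119
dring 0.0035 max [0.0246 0.0309] ctr [ 0.5393 -0.3144  0.0199] 140
ahub 0.0031 max [0.0258 0.0324] ctr [ 0.4641 -0.2952  0.0218] 130
acell 0.0061 max [0.0259 0.0333] ctr [ 0.3479 -0.3446  0.0218] 169
desk 0.004890188476313317 0.015956072058825817
```

```bash
ls pics
```

```text
sc.png
scene0.png
top0.png
topL.png
topR.png
```

View pics/topL.png

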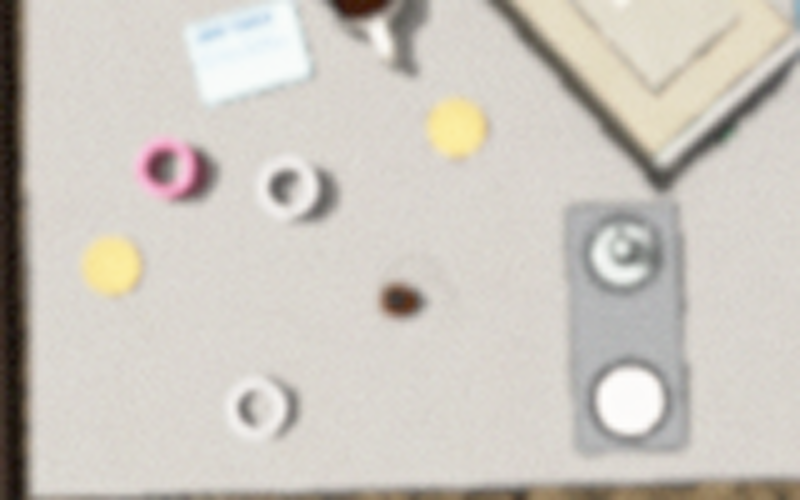

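View pics/topR.png

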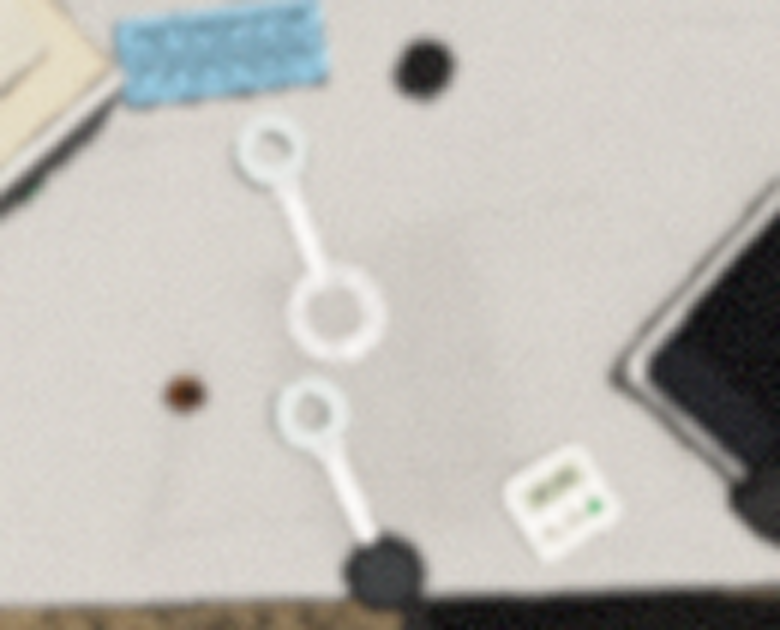

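View pics/sc.png

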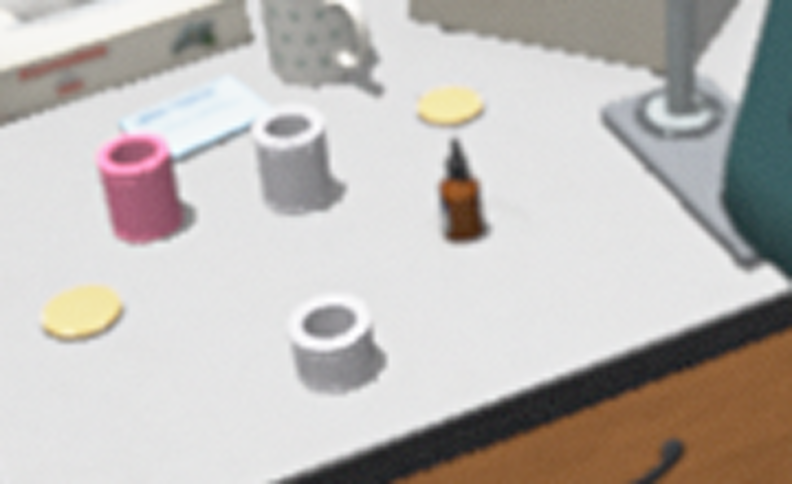

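The pink tube at topL (170,170) and the low tube at (262,407) are excluded. The tall white tube is at topL (293,188) and sc (293,160). In topR, the dish arm's hub is at (270,150) and its open ring at (337,315); the analyser's hub is at (313,415) and its dark cell at (385,572). Next, sub-pixel fits on height-rectified images.

```bash
cat >> h.py <<'E'
from scipy.optimize import minimize
def ortho(n,img,z,x0,x1,y0,y1,s=0.0005):
    # rows: x descending, cols: y descending
    c=imaging.camera_info(n);K=np.array(c['camera_matrix'],float);D=np.array(c['D'],float);T=np.linalg.inv(np.array(c['T'],float))
    xs=np.arange(x1,x0,-s);ys=np.arange(y1,y0,-s)
    X,Y=np.meshgrid(xs,ys,indexing='ij')
    pts=np.stack([X.ravel(),Y.ravel(),np.full(X.size,z)],1)
    uv,_=cv2.projectPoints(pts,cv2.Rodrigues(T[:3,:3])[0],T[:3,3],K,D)
    m=uv.reshape(X.shape+(2,)).astype(np.float32)
    return cv2.remap(img,m[...,0],m[...,1],cv2.INTER_CUBIC)
def fitcirc(n,img,z,c0,radii,win=0.06,search=0.015,blur=4):
    """radii: list of (r, sign) sign=+1 brighter outside"""
    s=0.0005
    g=cv2.cvtColor(img,cv2.COLOR_RGB2GRAY).astype(np.float32)
    o=ortho(n,g,z,c0[0]-win,c0[0]+win,c0[1]-win,c0[1]+win,s)
    o=cv2.GaussianBlur(o,(0,0),blur)
    th=np.linspace(0,2*np.pi,120,endpoint=False)
    def f(q):
        t=0
        for r,sg in radii:
            for rr,k in ((r+.002,1),(r-.002,-1)):
                x=q[0]+rr*np.cos(th);y=q[1]+rr*np.sin(th)
                mx=((c0[1]+win-y)/s).astype(np.float32)[None];my=((c0[0]+win-x)/s).astype(np.float32)[None]
                v=cv2.remap(o,mx,my,cv2.INTER_LINEAR)[0]
                t+=sg*k*np.clip(v,0,255).mean()
        return -t
    g_=np.arange(-search,search+1e-9,0.0015)
    best=min(((f((c0[0]+a,c0[1]+b)),a,b) for a in g_ for b in g_))
    r=minimize(f,[c0[0]+best[1],c0[1]+best[2]],method='Nelder-Mead',options=dict(initial_simplex=[[c0[0]+best[1],c0[1]+best[2]],[c0[0]+best[1]+.001,c0[1]+best[2]],[c0[0]+best[1],c0[1]+best[2]+.001]],xatol=1e-5,fatol=1e-4))
    return r.x,-r.fun
E
python3 - <<'E'
from h import *
p,d=load('top0')
R={}
for nm,c,z,rad in [('win',(.3996,-.002),.02,[(.029,-1)]),('shoulder',(.53,.002),.022,[(.025,-1)]),('tip',(.53,.002),.14,[(.006,-1)]),
 ('tall',(.595,.2917),.064,[(.0255,-1),(.0178,1)]),('short',(.406,.3255),.04,[(.0255,-1),(.0178,1)]),('pink',(.6147,.3993),.064,[(.0255,-1),(.0178,1)]),
 ('dhub',(.6585,-.2716),.024,[(.027,-1),(.0135,1)]),('deye',(.5393,-.3144),.024,[(.035,-1),(.0235,1)]),
 ('ahub',(.4641,-.2952),.024,[(.027,-1),(.0135,1)]),('aeye',(.3479,-.3446),.026,[(.030,1)])]:
    q,s=fitcirc('top',p,z,c,rad); R[nm]=q; print(nm,np.round(q,4),round(s,1))
for a,b in (('shoulder','win'),('dhub','deye'),('ahub','aeye')):
    v=R[b]-R[a]; print(a,b,np.linalg.norm(v),np.degrees(np.arctan2(v[1],v[0])))
o=ortho('top',p,.02,.34,.62,-.1,.1,.0004); cv2.imwrite('pics/ov.png',o[:,:,::-1])
o=ortho('top',p,.14,.34,.62,-.1,.1,.0004); cv2.imwrite('pics/ov14.png',o[:,:,::-1])
# scene cam
p,d=load('scene0')
for nm,c,z,rad in [('tall',(.595,.2917),.064,[(.0255,-1),(.0178,1)]),('short',(.406,.3255),.04,[(.0255,-1),(.0178,1)]),('tip',(.53,.002),.14,[(.006,-1)]),('shoulder',(.53,.002),.022,[(.025,-1)])]:
    q,s=fitcirc('scene',p,z,c,rad,search=.01); print('sc',nm,np.round(q,4),round(s,1))
P=cloud('scene',d)
# column points in the scene depth
m=(P[...,2]>.035)&(P[...,2]<.125)&(abs(P[...,0]-.53)<.04)&(abs(P[...,1])<.04)
print(m.sum(),np.round(np.median(P[m],0),4))
E
```

```text
win [ 4.007e-01 -4.000e-04] 48.4
shoulder [0.5306 0.0029] 28.4
tip [0.53   0.0009] 26.0
tall [0.5952 0.2908] 49.5
short [0.4041 0.3269] 42.2
pink [0.6169 0.3993] 37.1
dhub [ 0.6608 -0.272 ] 23.9
deye [ 0.5369 -0.3138] 22.1
ahub [ 0.464  -0.2942] 30.1
aeye [ 0.3437 -0.3428] 34.3
shoulder win 0.12993788321363936 -178.53615876111297
dhub deye 0.13081144209840131 -161.34481323512193
ahub aeye 0.12978008570224372 -158.04495056981838
sc tall [0.5952 0.2907] 54.2
sc short [0.4036 0.3267] 74.5
sc tip [0.5287 0.0022] 26.8
sc shoulder [0.5288 0.0026] 27.2
157 [0.5208 0.0072 0.0796]
```

```bash
python3 - <<'E'
from h import *
p,d=load('top0'); P=cloud('top',d)
m=(P[...,2]>.25)&(P[...,2]<.34)&(P[...,0]>.5)&(abs(P[...,1]-.0)<.35)
q=P[m]; print(m.sum(), np.round(cv2.boxPoints(cv2.minAreaRect(q[:,:2].astype(np.float32))),3).tolist())
# base orientation
m=(P[...,2]>.010)&(P[...,2]<.028)&(P[...,0]>.3)&(P[...,0]<.66)&(abs(P[...,1])<.08)
q=P[m]; print(np.round(cv2.boxPoints(cv2.minAreaRect(q[:,:2].astype(np.float32))),3).tolist(), q[:,:2].mean(0))
for nm,c in (('dropper',(.48,.2)),('oil',(.48,-.2))):
    m=(P[...,2]>.02)&(abs(P[...,0]-c[0])<.07)&(abs(P[...,1]-c[1])<.06); print(nm,m.sum(),np.round(np.median(P[m],0),3),P[m][:,2].max())
E
```

```text
4048 [[0.5799999833106995, -0.03200000151991844], [0.9229999780654907, -0.4449999928474426], [1.3819999694824219, -0.06300000101327896], [1.0379999876022339, 0.3499999940395355]]
[[0.3310000002384186, 0.07800000160932541], [0.3310000002384186, -0.07599999755620956], [0.6510000228881836, -0.07500000298023224], [0.6499999761581421, 0.07999999821186066]] [ 4.65956063e-01 -3.59374636e-04]
dropper 42 [0.497 0.196 0.044] 0.08723287139594738
oil 31 [ 0.482 -0.199  0.046] 0.0681011097616604
```

View pics/ov.png

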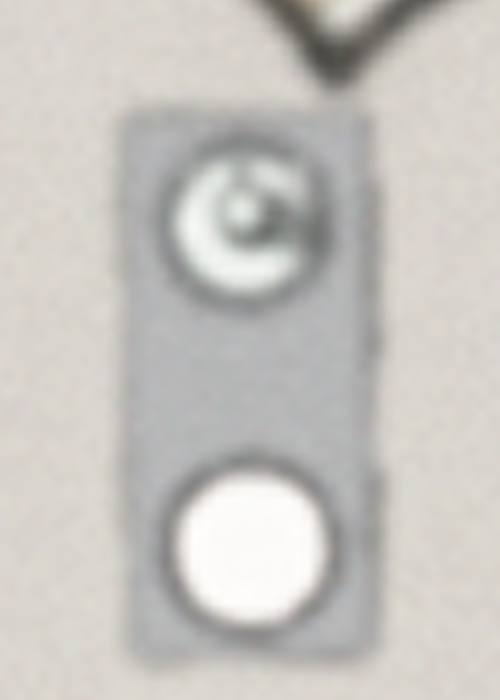

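View pics/ov14.png

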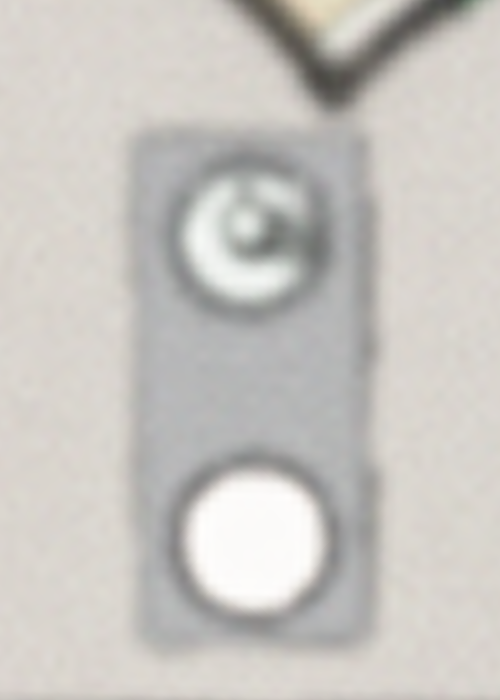

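```bash
python3 - <<'E'
from h import *
p,d=load('top0')
o=ortho('top',p,.295,.45,.75,-.2,.2,.0005); 
for x in np.arange(.5,.7,.05):
    cv2.putText(o,f'{x:.2f}',(0,int((.75-x)/.0005)),0,.5,(255,0,0)); cv2.line(o,(0,int((.75-x)/.0005)),(800,int((.75-x)/.0005)),(255,0,0),1)
for y in np.arange(-.15,.2,.05): cv2.line(o,(int((.2-y)/.0005),0),(int((.2-y)/.0005),600),(255,0,0),1)
cv2.imwrite('pics/box.png',o[:,:,::-1])
E
```

```text
(no output)
```

View pics/box.png

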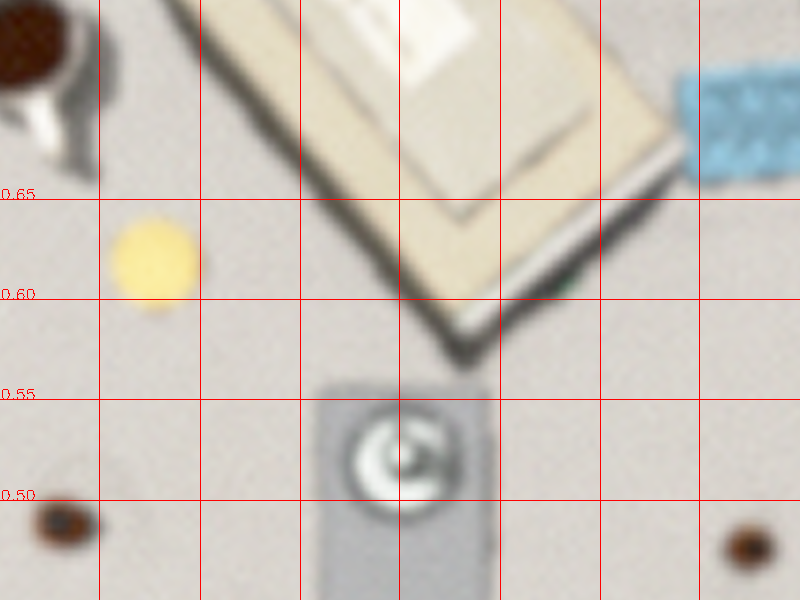

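```bash
cat > plan.py <<'E'
import sys,numpy as np,json
from scipy.spatial.transform import Rotation as R
from station import status
# usage: plan.py x y z yawdeg nrows [dir]   level tool; dir=+1/-1 forces turn direction of yaw
a=[float(v) for v in sys.argv[1:]]
s=status.read_state();p=np.array(s['ee_pos']);q=s['tool_rot'];r=R.from_quat([q[1],q[2],q[3],q[0]])
c=r.as_matrix();yaw=np.arctan2(c[1,0],c[0,0])
tgt=np.array(a[:3]);ty=np.radians(a[3]);n=int(a[4])
dy=(ty-yaw+np.pi)%(2*np.pi)-np.pi
if len(a)>5 and dy*a[5]<0: dy+=2*np.pi*a[5]
print('t',s['time_s'],'now',p.round(4),'yaw',round(np.degrees(yaw),2),'tilt',(c[:2,2]*57.3).round(2),'w',round(s['width'],4),'F',np.round(s['force'],1),'j',np.round(s['joints'],2))
print('world d',(tgt-p).round(4),'dyaw',round(np.degrees(dy),2))
for k in range(n):
    w=yaw+dy*k/n;d=(tgt-p)/n
    print(dict(dx=round(d[0]*np.cos(w)+d[1]*np.sin(w),4),dy=round(d[0]*np.sin(w)-d[1]*np.cos(w),4),dz=round(-d[2],4),wz=round(-dy/n,4)))
E
python3 plan.py .594 -.2945 .12 -161.3 20 1
```

```text
t 0.1 now [ 0.15   -0.5029  0.2389] yaw 16.6 tilt [-0.01  0.05] w 0.0852 F [-0.1  0.1 -0.7] j [-1.44  0.26 -0.05  1.26  0.    1.42]
world d [ 0.444   0.2084 -0.1189] dyaw 182.1
{'dx': np.float64(0.0243), 'dy': np.float64(-0.0036), 'dz': np.float64(0.0059), 'wz': np.float64(-0.1589)}
{'dx': np.float64(0.0245), 'dy': np.float64(0.0002), 'dz': np.float64(0.0059), 'wz': np.float64(-0.1589)}
{'dx': np.float64(0.0242), 'dy': np.float64(0.0041), 'dz': np.float64(0.0059), 'wz': np.float64(-0.1589)}
{'dx': np.float64(0.0232), 'dy': np.float64(0.0079), 'dz': np.float64(0.0059), 'wz': np.float64(-0.1589)}
{'dx': np.float64(0.0217), 'dy': np.float64(0.0115), 'dz': np.float64(0.0059), 'wz': np.float64(-0.1589)}
{'dx': np.float64(0.0196), 'dy': np.float64(0.0148), 'dz': np.float64(0.0059), 'wz': np.float64(-0.1589)}
{'dx': np.float64(0.017), 'dy': np.float64(0.0177), 'dz': np.float64(0.0059), 'wz': np.float64(-0.1589)}
{'dx': np.float64(0.014), 'dy': np.float64(0.0201), 'dz': np.float64(0.0059), 'wz': np.float64(-0.1589)}
{'dx': np.float64(0.0106), 'dy': np.float64(0.0221), 'dz': np.float64(0.0059
[... 502 characters left out ...]
0231), 'dz': np.float64(0.0059), 'wz': np.float64(-0.1589)}
{'dx': np.float64(-0.0119), 'dy': np.float64(0.0215), 'dz': np.float64(0.0059), 'wz': np.float64(-0.1589)}
{'dx': np.float64(-0.0151), 'dy': np.float64(0.0193), 'dz': np.float64(0.0059), 'wz': np.float64(-0.1589)}
{'dx': np.float64(-0.018), 'dy': np.float64(0.0167), 'dz': np.float64(0.0059), 'wz': np.float64(-0.1589)}
{'dx': np.float64(-0.0204), 'dy': np.float64(0.0136), 'dz': np.float64(0.0059), 'wz': np.float64(-0.1589)}
{'dx': np.float64(-0.0223), 'dy': np.float64(0.0102), 'dz': np.float64(0.0059), 'wz': np.float64(-0.1589)}
{'dx': np.float64(-0.0236), 'dy': np.float64(0.0066), 'dz': np.float64(0.0059), 'wz': np.float64(-0.1589)}
```

```bash
python3 -m handwheel '[{"claw":0,"dx":0.024,"dy":-0.004,"dz":0.005,"wx":0,"wy":0,"wz":-0.16},{"claw":0,"dx":0.0245,"dy":0,"dz":0.005,"wx":0,"wy":0,"wz":-0.16},{"claw":0,"dx":0.024,"dy":0.004,"dz":0.005,"wx":0,"wy":0,"wz":-0.16},{"claw":0,"dx":0.023,"dy":0.008,"dz":0.005,"wx":0,"wy":0,"wz":-0.16},{"claw":0,"dx":0.0217,"dy":0.0115,"dz":0.005,"wx":0,"wy":0,"wz":-0.16}]' 100
python3 plan.py .594 -.2945 .12 -161.3 15 1
```

```text
time_s: 0.72
ee_pos: [0.2608, -0.45, 0.2139]
tool_rot: [-0.0, 0.854, 0.521, 0.0]
force: [0.1, 0.3, -0.2]
width: 0.0858
t 0.725 now [ 0.2608 -0.45    0.2139] yaw 62.75 tilt [-0.01  0.03] w 0.0858 F [ 0.1  0.3 -0.2] j [-1.2   0.26 -0.12  1.19  0.    0.84]
world d [ 0.3332  0.1555 -0.0939] dyaw 135.95
{'dx': np.float64(0.0194), 'dy': np.float64(0.015), 'dz': np.float64(0.0063), 'wz': np.float64(-0.1582)}
{'dx': np.float64(0.0168), 'dy': np.float64(0.0179), 'dz': np.float64(0.0063), 'wz': np.float64(-0.1582)}
{'dx': np.float64(0.0138), 'dy': np.float64(0.0203), 'dz': np.float64(0.0063), 'wz': np.float64(-0.1582)}
{'dx': np.float64(0.0104), 'dy': np.float64(0.0222), 'dz': np.float64(0.0063), 'wz': np.float64(-0.1582)}
{'dx': np.float64(0.0068), 'dy': np.float64(0.0236), 'dz': np.float64(0.0063), 'wz': np.float64(-0.1582)}
{'dx': np.float64(0.003), 'dy': np.float64(0.0243), 'dz': np.float64(0.0063), 'wz': np.float64(-0.1582)}
{'dx': np.float64(-0.0009), 'dy': np.float64(0.0245), 'dz': np.float64(0.0063), 'wz': np.float64(-0.1582)}
{'dx': np.float64(-0.0047), 'dy': np.float64(0.024), 'dz': np.float64(0.0063), 'wz': np.float64(-0.1582)}
{'dx': np.float64(-0.0085), 'dy': np.float64(0.023), 'dz': np.float64(0.0063), 'wz': np.float64(-0.1582)}
{'dx': np.float64(-0.012), 'dy': np.float64(0.0214), 'dz': np.float64(0.0063), 'wz': np.float64(-0.1582)}
{'dx': np.float64(-0.0152), 'dy': np.float64(0.0192), 'dz': np.float64(0.0063), 'wz': np.float64(-0.1582)}
{'dx': np.float64(-0.018), 'dy': np.float64(0.0166), 'dz': np.float64(0.0063), 'wz': np.float64(-0.1582)}
{'dx': np.float64(-0.0204), 'dy': np.float64(0.0135), 'dz': np.float64(0.0063), 'wz': np.float64(-0.1582)}
{'dx': np.float64(-0.0223), 'dy': np.float64(0.0101), 'dz': np.float64(0.0063), 'wz': np.float64(-0.1582)}
{'dx': np.float64(-0.0236), 'dy': np.float64(0.0065), 'dz': np.float64(0.0063), 'wz': np.float64(-0.1582)}
```

Tracking is exact, so I'll issue the next three calls from this plan.

```bash
python3 -m handwheel '[{"claw":0,"dx":0.0194,"dy":0.015,"dz":0.006,"wx":0,"wy":0,"wz":-0.158},{"claw":0,"dx":0.0168,"dy":0.018,"dz":0.006,"wx":0,"wy":0,"wz":-0.158},{"claw":0,"dx":0.0138,"dy":0.0203,"dz":0.006,"wx":0,"wy":0,"wz":-0.158},{"claw":0,"dx":0.0104,"dy":0.0222,"dz":0.006,"wx":0,"wy":0,"wz":-0.158},{"claw":0,"dx":0.0068,"dy":0.0236,"dz":0.006,"wx":0,"wy":0,"wz":-0.158}]'
python3 -m handwheel '[{"claw":0,"dx":0.003,"dy":0.0243,"dz":0.006,"wx":0,"wy":0,"wz":-0.158},{"claw":0,"dx":-0.001,"dy":0.0245,"dz":0.006,"wx":0,"wy":0,"wz":-0.158},{"claw":0,"dx":-0.0047,"dy":0.024,"dz":0.006,"wx":0,"wy":0,"wz":-0.158},{"claw":0,"dx":-0.0085,"dy":0.023,"dz":0.006,"wx":0,"wy":0,"wz":-0.158},{"claw":0,"dx":-0.012,"dy":0.0214,"dz":0.006,"wx":0,"wy":0,"wz":-0.158}]'
python3 -m handwheel '[{"claw":60,"dx":-0.0152,"dy":0.0192,"dz":0.006,"wx":0,"wy":0,"wz":-0.158},{"claw":60,"dx":-0.018,"dy":0.0166,"dz":0.006,"wx":0,"wy":0,"wz":-0.158},{"claw":60,"dx":-0.0204,"dy":0.0135,"dz":0.006,"wx":0,"wy":0,"wz":-0.158},{"claw":60,"dx":-0.0223,"dy":0.010,"dz":0.006,"wx":0,"wy":0,"wz":-0.158},{"claw":60,"dx":-0.0236,"dy":0.0065,"dz":0.006,"wx":0,"wy":0,"wz":-0.158}]'
python3 plan.py .594 -.2945 .011 -161.3 5
```

```text
time_s: 1.35
ee_pos: [0.3723, -0.3987, 0.1838]
tool_rot: [-0.0, 0.588, 0.809, 0.0]
force: [0.3, 0.3, -0.6]
width: 0.0853
time_s: 1.98
ee_pos: [0.4837, -0.3477, 0.1538]
tool_rot: [-0.0, 0.231, 0.973, 0.0]
force: [0.7, 0.6, -0.6]
width: 0.0856
time_s: 2.6
ee_pos: [0.595, -0.2969, 0.1237]
tool_rot: [-0.0, -0.161, 0.987, 0.0]
force: [0.1, 0.1, -0.2]
width: 0.0654
t 2.6 now [ 0.595  -0.2969  0.1237] yaw -161.47 tilt [-0.03  0.02] w 0.0654 F [ 0.1  0.1 -0.2] j [-0.59  0.55  0.1   1.12  0.   -0.91]
world d [-0.001   0.0024 -0.1127] dyaw 0.17
{'dx': np.float64(0.0), 'dy': np.float64(0.0005), 'dz': np.float64(0.0225), 'wz': np.float64(-0.0006)}
{'dx': np.float64(0.0), 'dy': np.float64(0.0005), 'dz': np.float64(0.0225), 'wz': np.float64(-0.0006)}
{'dx': np.float64(0.0), 'dy': np.float64(0.0005), 'dz': np.float64(0.0225), 'wz': np.float64(-0.0006)}
{'dx': np.float64(0.0), 'dy': np.float64(0.0005), 'dz': np.float64(0.0225), 'wz': np.float64(-0.0006)}
{'dx': np.float64(0.0), 'dy': np.float64(0.0005), 'dz': np.float64(0.0225), 'wz': np.float64(-0.0006)}
```

```bash
python3 -m handwheel '[{"claw":60,"dx":0,"dy":0.0005,"dz":0.0225,"wx":0,"wy":0,"wz":0},{"claw":60,"dx":0,"dy":0.0005,"dz":0.0225,"wx":0,"wy":0,"wz":0},{"claw":60,"dx":0,"dy":0.0005,"dz":0.0225,"wx":0,"wy":0,"wz":0},{"claw":60,"dx":0,"dy":0.0005,"dz":0.0225,"wx":0,"wy":0,"wz":0},{"claw":60,"dx":0,"dy":0.0005,"dz":0.0225,"wx":0,"wy":0,"wz":0}]'
python3 -m handwheel '[{"claw":255,"dx":0,"dy":0,"dz":0,"wx":0,"wy":0,"wz":0},{"claw":255,"dx":0,"dy":0,"dz":0,"wx":0,"wy":0,"wz":0},{"claw":255,"dx":0,"dy":0,"dz":0,"wx":0,"wy":0,"wz":0},{"claw":255,"dx":0,"dy":0,"dz":0,"wx":0,"wy":0,"wz":0},{"claw":255,"dx":0,"dy":0,"dz":0,"wx":0,"wy":0,"wz":0}]' 100
python3 plan.py .46 -.27 .18 -178.6 15
```

```text
time_s: 3.22
ee_pos: [0.5934, -0.2948, 0.0107]
tool_rot: [-0.0, -0.158, 0.987, 0.0]
force: [0.7, -0.4, -0.3]
width: 0.0653
time_s: 3.85
ee_pos: [0.594, -0.2953, 0.0126]
tool_rot: [0.001, -0.158, 0.987, -0.001]
force: [-1.2, -0.4, 6.7]
width: 0.0104
t 3.85 now [ 0.594  -0.2953  0.0126] yaw -161.77 tilt [ 0.07 -0.05] w 0.0104 F [-1.2 -0.4  6.7] j [-0.58  0.63 -0.07  0.87 -0.   -0.9 ]
world d [-0.134   0.0253  0.1674] dyaw -16.83
{'dx': np.float64(0.008), 'dy': np.float64(0.0044), 'dz': np.float64(-0.0112), 'wz': np.float64(0.0196)}
{'dx': np.float64(0.008), 'dy': np.float64(0.0042), 'dz': np.float64(-0.0112), 'wz': np.float64(0.0196)}
{'dx': np.float64(0.0081), 'dy': np.float64(0.0041), 'dz': np.float64(-0.0112), 'wz': np.float64(0.0196)}
{'dx': np.float64(0.0082), 'dy': np.float64(0.0039), 'dz': np.float64(-0.0112), 'wz': np.float64(0.0196)}
{'dx': np.float64(0.0083), 'dy': np.float64(0.0038), 'dz': np.float64(-0.0112), 'wz': np.float64(0.0196)}
{'dx': np.float64(0.0084), 'dy': np.float64(0.0036), 'dz': np.float64(-0.0112), 'wz': np.float64(0.0196)}
{'dx': np.float64(0.0084), 'dy': np
[... 218 characters left out ...]
64(0.0031), 'dz': np.float64(-0.0112), 'wz': np.float64(0.0196)}
{'dx': np.float64(0.0086), 'dy': np.float64(0.0029), 'dz': np.float64(-0.0112), 'wz': np.float64(0.0196)}
{'dx': np.float64(0.0087), 'dy': np.float64(0.0028), 'dz': np.float64(-0.0112), 'wz': np.float64(0.0196)}
{'dx': np.float64(0.0087), 'dy': np.float64(0.0026), 'dz': np.float64(-0.0112), 'wz': np.float64(0.0196)}
{'dx': np.float64(0.0088), 'dy': np.float64(0.0024), 'dz': np.float64(-0.0112), 'wz': np.float64(0.0196)}
{'dx': np.float64(0.0088), 'dy': np.float64(0.0023), 'dz': np.float64(-0.0112), 'wz': np.float64(0.0196)}
{'dx': np.float64(0.0089), 'dy': np.float64(0.0021), 'dz': np.float64(-0.0112), 'wz': np.float64(0.0196)}
```

```bash
python3 -m handwheel '[{"claw":255,"dx":0,"dy":0,"dz":-0.004,"wx":0,"wy":0,"wz":0},{"claw":255,"dx":0,"dy":0,"dz":-0.01,"wx":0,"wy":0,"wz":0},{"claw":255,"dx":0,"dy":0,"dz":-0.02,"wx":0,"wy":0,"wz":0},{"claw":255,"dx":0,"dy":0,"dz":-0.02,"wx":0,"wy":0,"wz":0},{"claw":255,"dx":0,"dy":0,"dz":0,"wx":0,"wy":0,"wz":0}]'
python3 - <<'E'
from h import *
print(status.read_state()['ft_torque'],status.read_state()['force'])
p,d=grab('top','top1'); o=cv2.resize(p[140:250,200:400,::-1],None,fx=4,fy=4,interpolation=cv2.INTER_CUBIC);cv2.imwrite('pics/t1.png',o)
p,d=grab('scene','sc1'); cv2.imwrite('pics/s1.png',cv2.resize(p[:,:,::-1],(800,600)))
E
```

```text
time_s: 4.47
ee_pos: [0.5943, -0.2955, 0.0673]
tool_rot: [0.001, -0.158, 0.987, -0.001]
force: [0.5, -0.3, -4.2]
width: 0.0106
[-0.05412815  0.25440578 -0.01120669] [ 0.48143182 -0.29031322 -4.16940879]
```

View pics/t1.png

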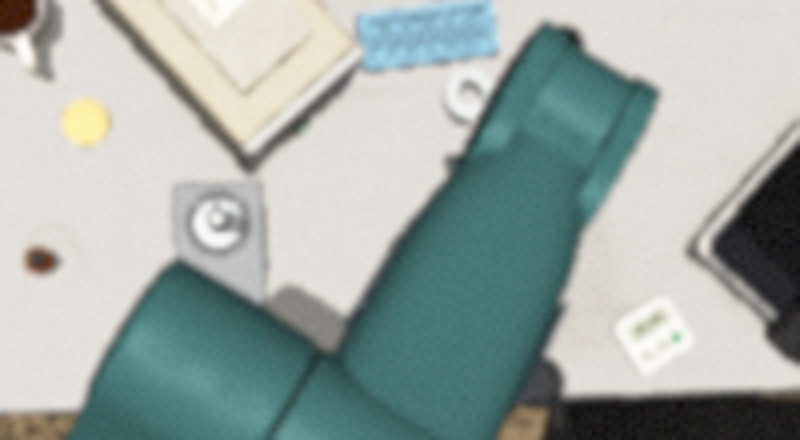

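View pics/s1.png

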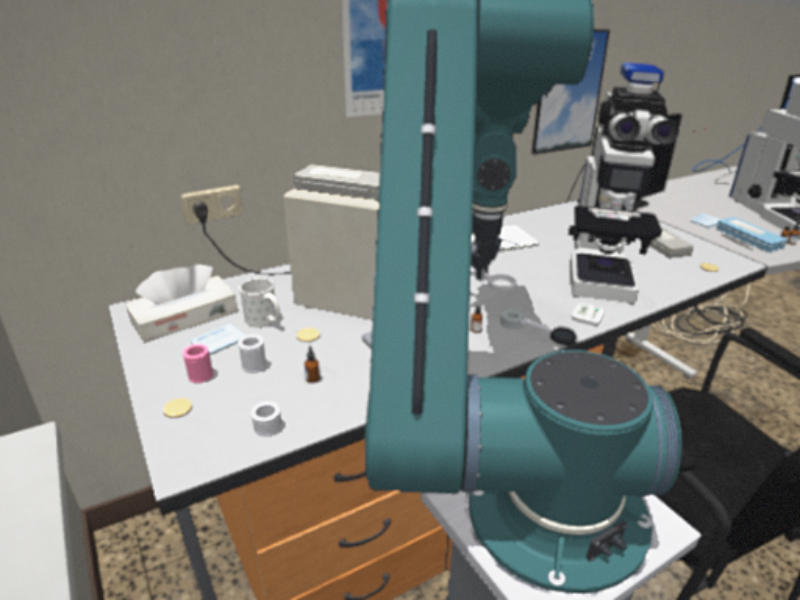

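```bash
python3 - <<'E'
from h import *
p,d=load('top1'); P=cloud('top',d)
q,s=fitcirc('top',p,.079,(.6612,-.272),[(.027,-1),(.0135,1)],search=.006); print(q,s)
m=(np.hypot(P[...,0]-.661,P[...,1]+.272)<.035)&(P[...,2]>.04)&(P[...,2]<.11)
print(m.sum(),np.round(np.c_[P[m][:,:3]].mean(0),4),np.percentile(P[m][:,2],[10,50,90]))
E
python3 plan.py .46 -.27 .19 -178.6 5
```

```text
[ 0.66205937 -0.27215625] 41.7587890625
89 [ 0.6593 -0.2724  0.0744] [0.06879428 0.07475181 0.0833274 ]
t 4.575 now [ 0.5934 -0.2949  0.0654] yaw -161.77 tilt [-0.02  0.01] w 0.0107 F [-0.3  0.6 -3.8] j [-0.58  0.59  0.    0.99 -0.   -0.9 ]
world d [-0.1334  0.0249  0.1246] dyaw -16.83
{'dx': np.float64(0.0238), 'dy': np.float64(0.0131), 'dz': np.float64(-0.0249), 'wz': np.float64(0.0588)}
{'dx': np.float64(0.0245), 'dy': np.float64(0.0117), 'dz': np.float64(-0.0249), 'wz': np.float64(0.0588)}
{'dx': np.float64(0.0252), 'dy': np.float64(0.0102), 'dz': np.float64(-0.0249), 'wz': np.float64(0.0588)}
{'dx': np.float64(0.0257), 'dy': np.float64(0.0087), 'dz': np.float64(-0.0249), 'wz': np.float64(0.0588)}
{'dx': np.float64(0.0262), 'dy': np.float64(0.0072), 'dz': np.float64(-0.0249), 'wz': np.float64(0.0588)}
```

```bash
python3 -m handwheel '[{"claw":255,"dx":0.024,"dy":0.013,"dz":-0.025,"wx":0,"wy":0,"wz":0.059},{"claw":255,"dx":0.0245,"dy":0.012,"dz":-0.025,"wx":0,"wy":0,"wz":0.059},{"claw":255,"dx":0.025,"dy":0.01,"dz":-0.025,"wx":0,"wy":0,"wz":0.059},{"claw":255,"dx":0.026,"dy":0.009,"dz":-0.025,"wx":0,"wy":0,"wz":0.059},{"claw":255,"dx":0.026,"dy":0.007,"dz":-0.02,"wx":0,"wy":0,"wz":0.058}]'
python3 plan.py .4593 0 .178 -178.6 10
```

```text
time_s: 5.2
ee_pos: [0.4589, -0.2695, 0.1858]
tool_rot: [-0.0, -0.011, 1.0, 0.0]
force: [-0.6, 0.0, -3.3]
width: 0.0106
t 5.2 now [ 0.4589 -0.2695  0.1858] yaw -178.72 tilt [-0.05  0.04] w 0.0106 F [-0.6  0.  -3.3] j [-0.68  0.3  -0.15  1.13 -0.   -0.71]
world d [ 0.0004  0.2695 -0.0078] dyaw 0.12
{'dx': np.float64(-0.0006), 'dy': np.float64(0.0269), 'dz': np.float64(0.0008), 'wz': np.float64(-0.0002)}
{'dx': np.float64(-0.0006), 'dy': np.float64(0.0269), 'dz': np.float64(0.0008), 'wz': np.float64(-0.0002)}
{'dx': np.float64(-0.0007), 'dy': np.float64(0.0269), 'dz': np.float64(0.0008), 'wz': np.float64(-0.0002)}
{'dx': np.float64(-0.0007), 'dy': np.float64(0.0269), 'dz': np.float64(0.0008), 'wz': np.float64(-0.0002)}
{'dx': np.float64(-0.0007), 'dy': np.float64(0.0269), 'dz': np.float64(0.0008), 'wz': np.float64(-0.0002)}
{'dx': np.float64(-0.0007), 'dy': np.float64(0.0269), 'dz': np.float64(0.0008), 'wz': np.float64(-0.0002)}
{'dx': np.float64(-0.0007), 'dy': np.float64(0.0269), 'dz': np.float64(0.0008), 'wz': np.float64(-0.0002)}
{'dx': np.float64(-0.0007), 'dy': np.float64(0.0269), 'dz': np.float64(0.0008), 'wz': np.float64(-0.0002)}
{'dx': np.float64(-0.0007), 'dy': np.float64(0.0269), 'dz': np.float64(0.0008), 'wz': np.float64(-0.0002)}
{'dx': np.float64(-0.0007), 'dy': np.float64(0.0269), 'dz': np.float64(0.0008), 'wz': np.float64(-0.0002)}
```

```bash
python3 -m handwheel '[{"claw":255,"dx":0,"dy":0.03,"dz":0,"wx":0,"wy":0,"wz":0},{"claw":255,"dx":-0.001,"dy":0.03,"dz":0,"wx":0,"wy":0,"wz":0},{"claw":255,"dx":-0.001,"dy":0.03,"dz":0,"wx":0,"wy":0,"wz":0},{"claw":255,"dx":-0.001,"dy":0.03,"dz":0,"wx":0,"wy":0,"wz":0},{"claw":255,"dx":-0.001,"dy":0.03,"dz":0,"wx":0,"wy":0,"wz":0}]'
python3 -m handwheel '[{"claw":255,"dx":-0.001,"dy":0.03,"dz":0,"wx":0,"wy":0,"wz":0},{"claw":255,"dx":0,"dy":0.03,"dz":0,"wx":0,"wy":0,"wz":0},{"claw":255,"dx":-0.001,"dy":0.03,"dz":0,"wx":0,"wy":0,"wz":0},{"claw":255,"dx":-0.001,"dy":0.03,"dz":0,"wx":0,"wy":0,"wz":0},{"claw":255,"dx":0,"dy":0,"dz":0.005,"wx":0,"wy":0,"wz":0}]'
python3 plan.py .4593 0 .168 -178.6 1
python3 - <<'E'
from h import *
p,d=grab('top','top2'); o=cv2.resize(p[160:240,200:310,::-1],None,fx=7,fy=7,interpolation=cv2.INTER_CUBIC);cv2.imwrite('pics/t2.png',o)
p,d=grab('scene','sc2'); cv2.imwrite('pics/s2.png',cv2.resize(p[:,:,::-1],(800,600)))
E
```

```text
time_s: 5.82
ee_pos: [0.4599, -0.1187, 0.1849]
tool_rot: [-0.001, -0.012, 1.0, 0.0]
force: [-0.1, 0.5, -3.7]
width: 0.0107
time_s: 6.45
ee_pos: [0.46, 0.0017, 0.1801]
tool_rot: [-0.0, -0.013, 1.0, 0.0]
force: [0.1, -1.2, -4.1]
width: 0.0104
t 6.45 now [0.46   0.0017 0.1801] yaw -178.48 tilt [-0.05  0.03] w 0.0104 F [ 0.1 -1.2 -4.1] j [-0.17  0.18 -0.32  1.07  0.   -0.2 ]
world d [-0.0007 -0.0017 -0.0121] dyaw -0.12
{'dx': np.float64(0.0008), 'dy': np.float64(-0.0017), 'dz': np.float64(0.0121), 'wz': np.float64(0.0022)}
```

View pics/t2.png

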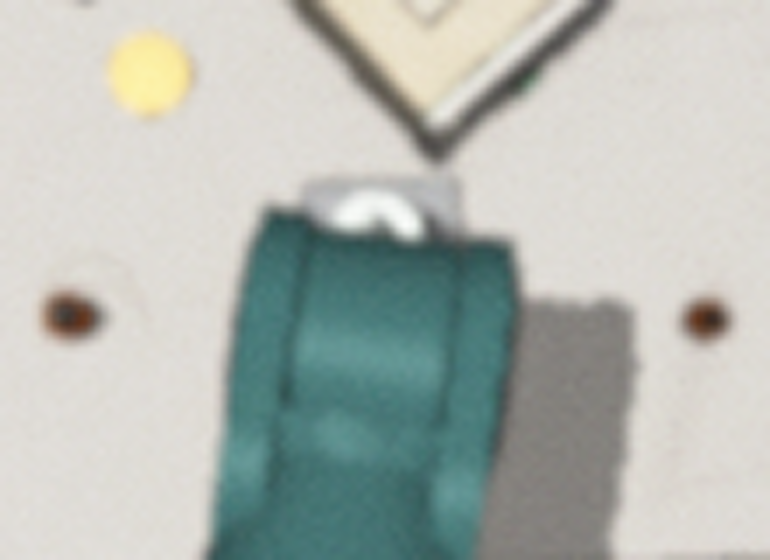

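View pics/s2.png

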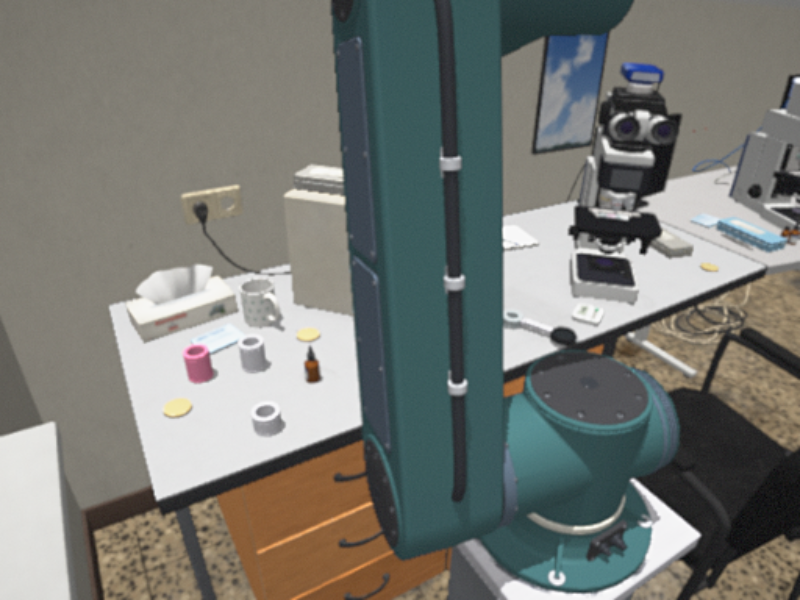

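```bash
python3 -m handwheel '[{"claw":255,"dx":0.0008,"dy":-0.0017,"dz":0.01,"wx":0,"wy":0,"wz":0.002},{"claw":255,"dx":0,"dy":0,"dz":0.01,"wx":0,"wy":0,"wz":0},{"claw":255,"dx":0,"dy":0,"dz":0.009,"wx":0,"wy":0,"wz":0},{"claw":255,"dx":0,"dy":0,"dz":0.004,"wx":0,"wy":0,"wz":0},{"claw":255,"dx":0,"dy":0,"dz":0.0,"wx":0,"wy":0,"wz":0}]'
python3 plan.py .4593 0 .14 -178.6 1;python3 -c "
from station import status;print(status.read_state()['ft_torque'])"
```

```text
time_s: 7.18
ee_pos: [0.4596, -0.0016, 0.1475]
tool_rot: [-0.0, -0.011, 1.0, 0.0]
force: [0.1, 0.7, -3.0]
width: 0.0111
t 7.175 now [ 0.4596 -0.0016  0.1475] yaw -178.73 tilt [-0.03  0.01] w 0.0111 F [ 0.1  0.7 -3. ] j [-0.18  0.2  -0.39  0.98  0.   -0.2 ]
world d [-0.0003  0.0016 -0.0075] dyaw 0.13
{'dx': np.float64(0.0003), 'dy': np.float64(0.0016), 'dz': np.float64(0.0075), 'wz': np.float64(-0.0023)}
[-3.83354122e-03  1.99278706e-01 -7.35457250e-05]
```

```bash
python3 -m handwheel '[{"claw":255,"dx":0.0,"dy":0.0016,"dz":0.002,"wx":0,"wy":0,"wz":-0.002},{"claw":255,"dx":0,"dy":0,"dz":0.003,"wx":0,"wy":0,"wz":0},{"claw":255,"dx":0,"dy":0,"dz":0.003,"wx":0,"wy":0,"wz":0},{"claw":255,"dx":0,"dy":0,"dz":0.0,"wx":0,"wy":0,"wz":0},{"claw":255,"dx":0,"dy":0,"dz":0.0,"wx":0,"wy":0,"wz":0}]'
python3 plan.py .4593 0 .13 -178.6 1;python3 -c "
from station import status;print(status.read_state()['ft_torque'])"
```

```text
time_s: 7.8
ee_pos: [0.4597, 0.0, 0.1398]
tool_rot: [0.0, -0.012, 1.0, -0.0]
force: [-0.1, 0.1, -4.0]
width: 0.0105
t 7.8 now [0.4597 0.     0.1398] yaw -178.61 tilt [ 0. -0.] w 0.0105 F [-0.1  0.1 -4. ] j [-0.18  0.21 -0.4   0.96  0.   -0.2 ]
world d [-0.0004 -0.     -0.0098] dyaw 0.01
{'dx': np.float64(0.0004), 'dy': np.float64(-0.0), 'dz': np.float64(0.0098), 'wz': np.float64(-0.0002)}
[-0.0081012   0.13120553  0.01610799]
```

```bash
python3 -m handwheel '[{"claw":255,"dx":0.0,"dy":0,"dz":0.002,"wx":0,"wy":0,"wz":0},{"claw":255,"dx":0,"dy":0,"dz":0.002,"wx":0,"wy":0,"wz":0},{"claw":255,"dx":0,"dy":0,"dz":0.002,"wx":0,"wy":0,"wz":0},{"claw":255,"dx":0,"dy":0,"dz":0.0,"wx":0,"wy":0,"wz":0},{"claw":255,"dx":0,"dy":0,"dz":0.0,"wx":0,"wy":0,"wz":0}]'
python3 plan.py .4593 0 .13 -178.6 1;python3 -c "
from station import status;print(status.read_state()['ft_torque'])"
```

```text
time_s: 8.43
ee_pos: [0.4598, 0.0, 0.1338]
tool_rot: [0.0, -0.012, 1.0, -0.0]
force: [1.4, 0.0, -3.5]
width: 0.0106
t 8.425 now [0.4598 0.     0.1338] yaw -178.61 tilt [ 0.01 -0.  ] w 0.0106 F [ 1.4  0.  -3.5] j [-0.18  0.21 -0.42  0.94  0.   -0.2 ]
world d [-0.0005 -0.     -0.0038] dyaw 0.01
{'dx': np.float64(0.0005), 'dy': np.float64(-0.0), 'dz': np.float64(0.0038), 'wz': np.float64(-0.0003)}
[ 0.02328752 -0.09746379 -0.01681318]
```

```bash
python3 -m handwheel '[{"claw":255,"dx":-0.001,"dy":0,"dz":0.002,"wx":0,"wy":0,"wz":0},{"claw":255,"dx":0,"dy":0,"dz":0.002,"wx":0,"wy":0,"wz":0},{"claw":255,"dx":0,"dy":0,"dz":0.002,"wx":0,"wy":0,"wz":0},{"claw":255,"dx":0,"dy":0,"dz":0.002,"wx":0,"wy":0,"wz":0},{"claw":255,"dx":0,"dy":0,"dz":0.0,"wx":0,"wy":0,"wz":0}]'
python3 plan.py .4593 0 .13 -178.6 1;python3 -c "
from station import status;print(status.read_state()['ft_torque'])"
```

```text
time_s: 9.05
ee_pos: [0.4605, 0.0001, 0.1256]
tool_rot: [-0.0, -0.012, 1.0, 0.0]
force: [0.1, 0.5, -3.5]
width: 0.0108
t 9.05 now [4.605e-01 1.000e-04 1.256e-01] yaw -178.61 tilt [-0.02  0.01] w 0.0108 F [ 0.1  0.5 -3.5] j [-0.18  0.22 -0.43  0.92  0.   -0.2 ]
world d [-0.0012 -0.0001  0.0044] dyaw 0.01
{'dx': np.float64(0.0012), 'dy': np.float64(-0.0001), 'dz': np.float64(-0.0044), 'wz': np.float64(-0.0002)}
[0.03845625 0.26976282 0.01626252]
```

```bash
python3 -m handwheel '[{"claw":255,"dx":0,"dy":0,"dz":0.006,"wx":0,"wy":0,"wz":0},{"claw":255,"dx":0,"dy":0,"dz":0.008,"wx":0,"wy":0,"wz":0},{"claw":255,"dx":0,"dy":0,"dz":0.008,"wx":0,"wy":0,"wz":0},{"claw":255,"dx":0,"dy":0,"dz":0.008,"wx":0,"wy":0,"wz":0},{"claw":255,"dx":0,"dy":0,"dz":0.005,"wx":0,"wy":0,"wz":0}]'
python3 plan.py .4605 0 .0366 -178.6 1;python3 -c "
from station import status;print(status.read_state()['ft_torque'])"
```

```text
time_s: 9.68
ee_pos: [0.4605, 0.0001, 0.0901]
tool_rot: [-0.0, -0.012, 1.0, 0.0]
force: [0.3, 0.2, -2.8]
width: 0.0109
t 9.675 now [4.605e-01 1.000e-04 9.010e-02] yaw -178.61 tilt [-0.03  0.01] w 0.0109 F [ 0.3  0.2 -2.8] j [-0.18  0.26 -0.49  0.82 -0.   -0.2 ]
world d [ 0.     -0.0001 -0.0535] dyaw 0.01
{'dx': np.float64(-0.0), 'dy': np.float64(-0.0001), 'dz': np.float64(0.0535), 'wz': np.float64(-0.0002)}
[0.00484851 0.26050362 0.00032736]
```

```bash
python3 -m handwheel '[{"claw":255,"dx":0,"dy":0,"dz":0.01,"wx":0,"wy":0,"wz":0},{"claw":255,"dx":0,"dy":0,"dz":0.012,"wx":0,"wy":0,"wz":0},{"claw":255,"dx":0,"dy":0,"dz":0.012,"wx":0,"wy":0,"wz":0},{"claw":255,"dx":0,"dy":0,"dz":0.01,"wx":0,"wy":0,"wz":0},{"claw":255,"dx":0,"dy":0,"dz":0.005,"wx":0,"wy":0,"wz":0}]'
python3 plan.py .4605 0 .0366 -178.6 1;python3 -c "
from station import status;print(status.read_state()['ft_torque'])"
```

```text
time_s: 10.3
ee_pos: [0.4604, 0.0001, 0.041]
tool_rot: [-0.0, -0.012, 1.0, 0.0]
force: [-0.4, 0.8, -3.4]
width: 0.0108
t 10.3 now [4.604e-01 1.000e-04 4.100e-02] yaw -178.61 tilt [-0.04  0.01] w 0.0108 F [-0.4  0.8 -3.4] j [-0.18  0.32 -0.57  0.68  0.   -0.2 ]
world d [ 0.0001 -0.0001 -0.0044] dyaw 0.01
{'dx': np.float64(-0.0001), 'dy': np.float64(-0.0001), 'dz': np.float64(0.0044), 'wz': np.float64(-0.0002)}
[-0.01303687  0.26830725  0.01772283]
```

```bash
python3 -m handwheel '[{"claw":255,"dx":0,"dy":0,"dz":0.002,"wx":0,"wy":0,"wz":0},{"claw":255,"dx":0,"dy":0,"dz":0.002,"wx":0,"wy":0,"wz":0},{"claw":255,"dx":0,"dy":0,"dz":0.0015,"wx":0,"wy":0,"wz":0},{"claw":255,"dx":0,"dy":0,"dz":0.001,"wx":0,"wy":0,"wz":0},{"claw":255,"dx":0,"dy":0,"dz":0.0,"wx":0,"wy":0,"wz":0}]'
python3 plan.py .4605 0 .0346 -178.6 1;python3 -c "
from station import status;print(status.read_state()['ft_torque'])"
```

```text
time_s: 10.92
ee_pos: [0.4607, 0.0, 0.0354]
tool_rot: [0.0, -0.012, 1.0, -0.0]
force: [0.1, 0.1, -1.0]
width: 0.0103
t 10.925 now [0.4607 0.     0.0354] yaw -178.62 tilt [ 0.01 -0.  ] w 0.0103 F [ 0.1  0.1 -1. ] j [-0.18  0.32 -0.58  0.67 -0.   -0.2 ]
world d [-0.0002 -0.     -0.0008] dyaw 0.02
{'dx': np.float64(0.0002), 'dy': np.float64(-0.0), 'dz': np.float64(0.0008), 'wz': np.float64(-0.0003)}
[-0.01845607  0.28087663 -0.00182869]
```

```bash
python3 -m handwheel '[{"claw":255,"dx":0,"dy":0,"dz":0.001,"wx":0,"wy":0,"wz":0},{"claw":255,"dx":0,"dy":0,"dz":0,"wx":0,"wy":0,"wz":0},{"claw":255,"dx":0,"dy":0,"dz":0.0,"wx":0,"wy":0,"wz":0},{"claw":255,"dx":0,"dy":0,"dz":0.0,"wx":0,"wy":0,"wz":0},{"claw":255,"dx":0,"dy":0,"dz":0.0,"wx":0,"wy":0,"wz":0}]'
python3 plan.py .4605 0 .0346 -178.6 1;python3 -c "
from station import status;print(status.read_state()['ft_torque'])"
```

```text
time_s: 11.55
ee_pos: [0.4607, 0.0, 0.0346]
tool_rot: [0.0, -0.012, 1.0, -0.0]
force: [-4.9, -0.4, 6.8]
width: 0.0109
t 11.55 now [0.4607 0.     0.0346] yaw -178.62 tilt [ 0.02 -0.01] w 0.0109 F [-4.9 -0.4  6.8] j [-0.18  0.32 -0.58  0.67 -0.   -0.2 ]
world d [-0.0002 -0.     -0.    ] dyaw 0.02
{'dx': np.float64(0.0002), 'dy': np.float64(-0.0), 'dz': np.float64(0.0), 'wz': np.float64(-0.0003)}
[ 2.80302285e-02  5.98030230e-01 -5.00008488e-04]
```

Contact came at TCP z = 0.0346, which is exactly seat height. Releasing and lifting.

```bash
python3 -m handwheel '[{"claw":70,"dx":0,"dy":0,"dz":0,"wx":0,"wy":0,"wz":0},{"claw":70,"dx":0,"dy":0,"dz":0,"wx":0,"wy":0,"wz":0},{"claw":60,"dx":0.0,"dy":0,"dz":-0.01,"wx":0,"wy":0,"wz":0},{"claw":0,"dx":0,"dy":0,"dz":-0.04,"wx":0,"wy":0,"wz":0},{"claw":0,"dx":0,"dy":0,"dz":-0.055,"wx":0,"wy":0,"wz":0}]'
python3 plan.py .58 .27 .20 -90 15
```

```text
time_s: 12.18
ee_pos: [0.46, 0.0002, 0.1405]
tool_rot: [-0.001, -0.012, 1.0, 0.0]
force: [1.9, 0.3, -0.9]
width: 0.0855
t 12.175 now [4.600e-01 2.000e-04 1.405e-01] yaw -178.62 tilt [-0.09  0.02] w 0.0855 F [ 1.9  0.3 -0.9] j [-0.18  0.21 -0.4   0.96  0.   -0.2 ]
world d [0.12   0.2698 0.0595] dyaw 88.62
{'dx': np.float64(-0.0084), 'dy': np.float64(0.0178), 'dz': np.float64(-0.004), 'wz': np.float64(-0.1031)}
{'dx': np.float64(-0.0102), 'dy': np.float64(0.0168), 'dz': np.float64(-0.004), 'wz': np.float64(-0.1031)}
{'dx': np.float64(-0.0119), 'dy': np.float64(0.0157), 'dz': np.float64(-0.004), 'wz': np.float64(-0.1031)}
{'dx': np.float64(-0.0134), 'dy': np.float64(0.0144), 'dz': np.float64(-0.004), 'wz': np.float64(-0.1031)}
{'dx': np.float64(-0.0149), 'dy': np.float64(0.0129), 'dz': np.float64(-0.004), 'wz': np.float64(-0.1031)}
{'dx': np.float64(-0.0161), 'dy': np.float64(0.0113), 'dz': np.float64(-0.004), 'wz': np.float64(-0.1031)}
{'dx': np.float64(-0.0172), 'dy': np.float64(0.0096), 'dz': np.float64(-0.004), 'wz': np.float64(-0.1031)}
{'dx': np.float64(-0.0181), 'dy': np.float64(0.0078), 'dz': np.float64(-0.004), 'wz': np.float64(-0.1031)}
{'dx': np.float64(-0.0188), 'dy': np.float64(0.0059), 'dz': np.float64(-0.004), 'wz': np.float64(-0.1031)}
{'dx': np.float64(-0.0193), 'dy': np.float64(0.0039), 'dz': np.float64(-0.004), 'wz': np.float64(-0.1031)}
{'dx': np.float64(-0.0196), 'dy': np.float64(0.0019), 'dz': np.float64(-0.004), 'wz': np.float64(-0.1031)}
{'dx': np.float64(-0.0197), 'dy': np.float64(-0.0001), 'dz': np.float64(-0.004), 'wz': np.float64(-0.1031)}
{'dx': np.float64(-0.0196), 'dy': np.float64(-0.0021), 'dz': np.float64(-0.004), 'wz': np.float64(-0.1031)}
{'dx': np.float64(-0.0192), 'dy': np.float64(-0.0041), 'dz': np.float64(-0.004), 'wz': np.float64(-0.1031)}
{'dx': np.float64(-0.0187), 'dy': np.float64(-0.0061), 'dz': np.float64(-0.004), 'wz': np.float64(-0.1031)}
```

```bash
python3 -m handwheel '[{"claw":0,"dx":0,"dy":0.02,"dz":-0.03,"wx":0,"wy":0,"wz":0},{"claw":0,"dx":-0.01,"dy":0.03,"dz":-0.02,"wx":0,"wy":0,"wz":0},{"claw":0,"dx":-0.02,"dy":0.035,"dz":0,"wx":0,"wy":0,"wz":0},{"claw":0,"dx":-0.02,"dy":0.035,"dz":0,"wx":0,"wy":0,"wz":0},{"claw":0,"dx":-0.02,"dy":0.035,"dz":0,"wx":0,"wy":0,"wz":0}]'
python3 -m handwheel '[{"claw":0,"dx":-0.02,"dy":0.035,"dz":0,"wx":0,"wy":0,"wz":0},{"claw":0,"dx":-0.02,"dy":0.035,"dz":0,"wx":0,"wy":0,"wz":0},{"claw":0,"dx":-0.015,"dy":0.03,"dz":0.02,"wx":0,"wy":0,"wz":0},{"claw":0,"dx":-0.015,"dy":0.03,"dz":0.03,"wx":0,"wy":0,"wz":0},{"claw":0,"dx":0,"dy":0,"dz":0,"wx":0,"wy":0,"wz":0}]'
python3 plan.py .5952 .2908 .036 -178.6 5
python3 - <<'E'
from h import *
p,d=grab('top','top3'); o=cv2.resize(p[160:260,210:310,::-1],None,fx=6,fy=6,interpolation=cv2.INTER_CUBIC);cv2.imwrite('pics/t3.png',o)
p,d=grab('scene','sc3'); cv2.imwrite('pics/s3.png',cv2.resize(p[:,:,::-1],(800,600)))
E
```

```text
time_s: 12.8
ee_pos: [0.5274, 0.158, 0.1901]
tool_rot: [0.0, -0.012, 1.0, 0.0]
force: [0.9, -0.6, 0.5]
width: 0.0855
time_s: 13.42
ee_pos: [0.5931, 0.2897, 0.1373]
tool_rot: [-0.002, -0.013, 1.0, -0.0]
force: [-1.0, -0.6, -0.9]
width: 0.0854
t 13.425 now [0.5931 0.2897 0.1373] yaw -178.51 tilt [-0.18 -0.05] w 0.0854 F [-1.  -0.6 -0.9] j [0.33 0.54 0.12 1.15 0.   0.3 ]
world d [ 0.0021  0.0011 -0.1013] dyaw -0.09
{'dx': np.float64(-0.0004), 'dy': np.float64(0.0002), 'dz': np.float64(0.0203), 'wz': np.float64(0.0003)}
{'dx': np.float64(-0.0004), 'dy': np.float64(0.0002), 'dz': np.float64(0.0203), 'wz': np.float64(0.0003)}
{'dx': np.float64(-0.0004), 'dy': np.float64(0.0002), 'dz': np.float64(0.0203), 'wz': np.float64(0.0003)}
{'dx': np.float64(-0.0004), 'dy': np.float64(0.0002), 'dz': np.float64(0.0203), 'wz': np.float64(0.0003)}
{'dx': np.float64(-0.0004), 'dy': np.float64(0.0002), 'dz': np.float64(0.0203), 'wz': np.float64(0.0003)}
```

View pics/t3.png

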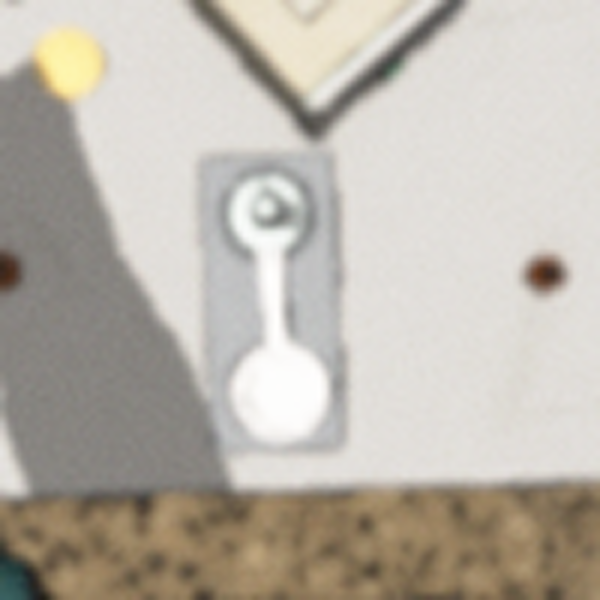

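View pics/s3.png

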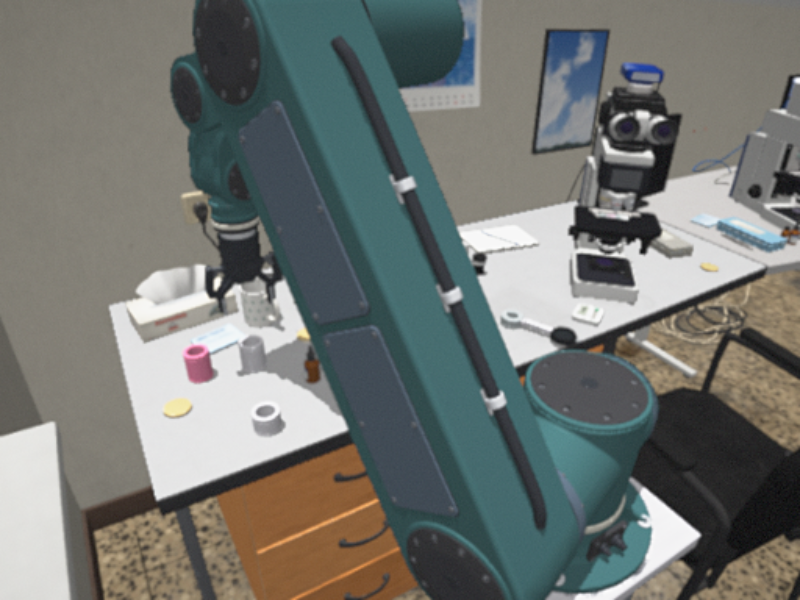

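The dish arm is home: its hub is round the column at t3 (268,212), and its ring sits concentric over the window at (280,392). Now the tall sleeve.

```bash
python3 -m handwheel '[{"claw":0,"dx":0,"dy":0,"dz":0.02,"wx":0,"wy":0,"wz":0},{"claw":0,"dx":0,"dy":0,"dz":0.02,"wx":0,"wy":0,"wz":0},{"claw":0,"dx":0,"dy":0,"dz":0.015,"wx":0,"wy":0,"wz":0},{"claw":0,"dx":0,"dy":0,"dz":0,"wx":0,"wy":0,"wz":0},{"claw":0,"dx":0,"dy":0,"dz":0,"wx":0,"wy":0,"wz":0}]'
python3 plan.py .5952 .2908 .036 -178.6 3
```

```text
time_s: 14.15
ee_pos: [0.5941, 0.2883, 0.0853]
tool_rot: [0.001, -0.012, 1.0, 0.0]
force: [1.0, 0.3, 0.8]
width: 0.0856
t 14.15 now [0.5941 0.2883 0.0853] yaw -178.63 tilt [0.06 0.02] w 0.0856 F [1.  0.3 0.8] j [ 0.33  0.57  0.02  1.03 -0.    0.3 ]
world d [ 0.0011  0.0025 -0.0493] dyaw 0.03
{'dx': np.float64(-0.0004), 'dy': np.float64(0.0008), 'dz': np.float64(0.0164), 'wz': np.float64(-0.0002)}
{'dx': np.float64(-0.0004), 'dy': np.float64(0.0008), 'dz': np.float64(0.0164), 'wz': np.float64(-0.0002)}
{'dx': np.float64(-0.0004), 'dy': np.float64(0.0008), 'dz': np.float64(0.0164), 'wz': np.float64(-0.0002)}
```

```bash
python3 -m handwheel '[{"claw":0,"dx":-0.001,"dy":0.0025,"dz":0.01,"wx":0,"wy":0,"wz":0},{"claw":0,"dx":0,"dy":0,"dz":0.02,"wx":0,"wy":0,"wz":0},{"claw":0,"dx":0,"dy":0,"dz":0.019,"wx":0,"wy":0,"wz":0},{"claw":100,"dx":0,"dy":0,"dz":0,"wx":0,"wy":0,"wz":0},{"claw":255,"dx":0,"dy":0,"dz":0,"wx":0,"wy":0,"wz":0}]' 50
python3 -m handwheel '[{"claw":255,"dx":0,"dy":0,"dz":0,"wx":0,"wy":0,"wz":0},{"claw":255,"dx":0,"dy":0,"dz":0,"wx":0,"wy":0,"wz":0},{"claw":255,"dx":0,"dy":0,"dz":0,"wx":0,"wy":0,"wz":0},{"claw":255,"dx":0,"dy":0,"dz":-0.01,"wx":0,"wy":0,"wz":0},{"claw":255,"dx":0,"dy":0,"dz":-0.02,"wx":0,"wy":0,"wz":0}]' 50
python3 plan.py .5315 .0015 .21 -178.6 10
```

```text
time_s: 14.78
ee_pos: [0.595, 0.2912, 0.0359]
tool_rot: [0.0, -0.012, 1.0, 0.0]
force: [0.6, 0.7, 0.8]
width: 0.0515
time_s: 15.4
ee_pos: [0.5941, 0.2906, 0.0654]
tool_rot: [-0.001, -0.012, 1.0, -0.0]
force: [0.0, 0.5, -2.9]
width: 0.0495
t 15.4 now [0.5941 0.2906 0.0654] yaw -178.62 tilt [-0.09 -0.04] w 0.0495 F [ 0.   0.5 -2.9] j [ 0.33  0.58 -0.    0.99 -0.    0.31]
world d [-0.0626 -0.2891  0.1446] dyaw 0.02
{'dx': np.float64(0.007), 'dy': np.float64(-0.0288), 'dz': np.float64(-0.0145), 'wz': np.float64(-0.0)}
{'dx': np.float64(0.007), 'dy': np.float64(-0.0288), 'dz': np.float64(-0.0145), 'wz': np.float64(-0.0)}
{'dx': np.float64(0.007), 'dy': np.float64(-0.0288), 'dz': np.float64(-0.0145), 'wz': np.float64(-0.0)}
{'dx': np.float64(0.007), 'dy': np.float64(-0.0288), 'dz': np.float64(-0.0145), 'wz': np.float64(-0.0)}
{'dx': np.float64(0.007), 'dy': np.float64(-0.0288), 'dz': np.float64(-0.0145), 'wz': np.float64(-0.0)}
{'dx': np.float64(0.007), 'dy': np.float64(-0.0288), 'dz': np.float64(-0.0145), 'wz': np.float64(-0.0)}
{'dx': np.float64(0.007), 'dy': np.float64(-0.0288), 'dz': np.float64(-0.0145), 'wz': np.float64(-0.0)}
{'dx': np.float64(0.007), 'dy': np.float64(-0.0288), 'dz': np.float64(-0.0145), 'wz': np.float64(-0.0)}
{'dx': np.float64(0.007), 'dy': np.float64(-0.0288), 'dz': np.float64(-0.0145), 'wz': np.float64(-0.0)}
{'dx': np.float64(0.007), 'dy': np.float64(-0.0288), 'dz': np.float64(-0.0145), 'wz': np.float64(-0.0)}
```

```bash
python3 -m handwheel '[{"claw":255,"dx":0.01,"dy":-0.015,"dz":-0.04,"wx":0,"wy":0,"wz":0},{"claw":255,"dx":0.012,"dy":-0.025,"dz":-0.04,"wx":0,"wy":0,"wz":0},{"claw":255,"dx":0.012,"dy":-0.03,"dz":-0.04,"wx":0,"wy":0,"wz":0},{"claw":255,"dx":0.012,"dy":-0.03,"dz":-0.015,"wx":0,"wy":0,"wz":0},{"claw":255,"dx":0.01,"dy":-0.03,"dz":0,"wx":0,"wy":0,"wz":0}]'
python3 plan.py .5315 .0015 .20 -178.6 1
python3 -m handwheel '[{"claw":255,"dx":0.0,"dy":-0.03,"dz":0,"wx":0,"wy":0,"wz":0},{"claw":255,"dx":0.0,"dy":-0.03,"dz":0,"wx":0,"wy":0,"wz":0},{"claw":255,"dx":0.0,"dy":-0.03,"dz":0,"wx":0,"wy":0,"wz":0},{"claw":255,"dx":0,"dy":-0.03,"dz":0,"wx":0,"wy":0,"wz":0},{"claw":255,"dx":0,"dy":-0.02,"dz":0,"wx":0,"wy":0,"wz":0}]'
python3 plan.py .5315 .0015 .20 -178.6 1
```

```text
time_s: 16.02
ee_pos: [0.5418, 0.1587, 0.2022]
tool_rot: [0.001, -0.012, 1.0, 0.0]
force: [0.5, -0.6, -2.6]
width: 0.0495
t 16.025 now [0.5418 0.1587 0.2022] yaw -178.61 tilt [0.14 0.01] w 0.0495 F [ 0.5 -0.6 -2.6] j [ 0.14  0.34 -0.03  1.19 -0.    0.12]
world d [-0.0103 -0.1572 -0.0022] dyaw 0.01
{'dx': np.float64(0.0141), 'dy': np.float64(-0.1569), 'dz': np.float64(0.0022), 'wz': np.float64(-0.0001)}
time_s: 16.65
ee_pos: [0.5451, 0.0184, 0.2007]
tool_rot: [0.0, -0.012, 1.0, -0.0]
force: [-0.4, 0.4, -2.9]
width: 0.0496
t 16.65 now [0.5451 0.0184 0.2007] yaw -178.65 tilt [ 0.01 -0.  ] w 0.0496 F [-0.4  0.4 -2.9] j [-0.12  0.31 -0.08  1.18 -0.   -0.14]
world d [-0.0136 -0.0169 -0.0007] dyaw 0.05
{'dx': np.float64(0.014), 'dy': np.float64(-0.0166), 'dz': np.float64(0.0007), 'wz': np.float64(-0.0009)}
```

```bash
python3 -m handwheel '[{"claw":255,"dx":0.014,"dy":-0.01,"dz":0,"wx":0,"wy":0,"wz":0},{"claw":255,"dx":0.0,"dy":-0.007,"dz":0,"wx":0,"wy":0,"wz":0},{"claw":255,"dx":0.0,"dy":0,"dz":0,"wx":0,"wy":0,"wz":0},{"claw":255,"dx":0,"dy":0,"dz":0.01,"wx":0,"wy":0,"wz":0},{"claw":255,"dx":0,"dy":0,"dz":0,"wx":0,"wy":0,"wz":0}]'
python3 plan.py .5310 .0015 .16 -178.6 1
python3 - <<'E'
from h import *
p,d=grab('top','top4'); o=cv2.resize(p[160:240,200:310,::-1],None,fx=7,fy=7,interpolation=cv2.INTER_CUBIC);cv2.imwrite('pics/t4.png',o)
E
```

```text
time_s: 17.27
ee_pos: [0.5312, 0.0028, 0.1892]
tool_rot: [-0.001, -0.012, 1.0, 0.0]
force: [-0.3, -0.3, -1.4]
width: 0.0498
t 17.275 now [0.5312 0.0028 0.1892] yaw -178.58 tilt [-0.09  0.02] w 0.0498 F [-0.3 -0.3 -1.4] j [-0.15  0.3  -0.14  1.14  0.   -0.17]
world d [-0.0002 -0.0013 -0.0292] dyaw -0.02
{'dx': np.float64(0.0003), 'dy': np.float64(-0.0013), 'dz': np.float64(0.0292), 'wz': np.float64(0.0003)}
```

View pics/t4.png

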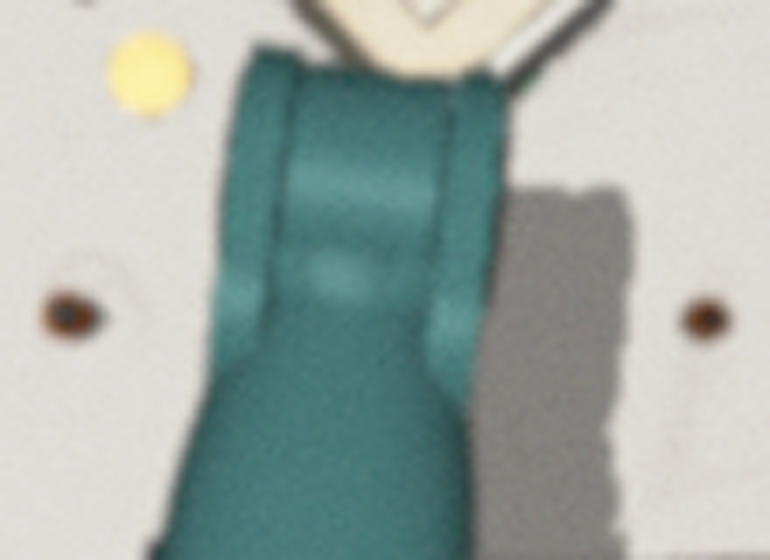

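```bash
python3 - <<'E'
from h import *
p,d=load('sc3'); P=cloud('scene',d)
R=P-np.array([.5941,.2883,.137])
m=(np.hypot(R[...,0],R[...,1])<.13)&(R[...,2]>-.03)
q=R[m]
# lateral dir perpendicular to view dir
C=np.array(imaging.camera_info('scene')['T'])[:3,3]; v=np.array([.594,.288])-C[:2]; v/=np.linalg.norm(v); l=np.array([-v[1],v[0]])
for z in np.arange(-.02,.42,.02):
    s=q[(q[:,2]>z)&(q[:,2]<z+.02)]
    if len(s): a=s[:,:2]@l; b=s[:,:2]@v; print(round(z,2),len(s),'lat',np.percentile(a,[2,98]).round(3),'depth',np.percentile(b,[2,50,98]).round(3))
p,d=load('top4');P=cloud('top',d)
m=(P[...,2]>.33)&(P[...,0]>.4)&(P[...,0]<.66)&(abs(P[...,1])<.12)&(np.arange(384)[:,None]>165)
q=P[m]
for x in np.arange(.46,.66,.02):
    s=q[(q[:,0]>x)&(q[:,0]<x+.02)]
    if len(s): print(round(x,2),len(s),np.percentile(s[:,2],[5,50,95]).round(3),s[:,1].min().round(3),s[:,1].max().round(3))
E
```

```text
0.0 31 lat [-0.058  0.052] depth [-0.025 -0.004  0.018]
0.02 67 lat [-0.058  0.053] depth [-0.025 -0.006  0.017]
0.04 105 lat [-0.073  0.066] depth [-0.031 -0.007  0.013]
0.06 241 lat [-0.074  0.069] depth [-0.032 -0.011  0.019]
0.08 239 lat [-0.069  0.066] depth [-0.031 -0.016  0.009]
0.1 221 lat [-0.064  0.063] depth [-0.03  -0.013  0.014]
0.12 149 lat [-0.038  0.033] depth [-0.041 -0.034 -0.012]
0.14 172 lat [-0.037  0.032] depth [-0.04  -0.034 -0.01 ]
0.16 175 lat [-0.038  0.032] depth [-0.04  -0.03   0.004]
0.18 179 lat [-0.041  0.036] depth [-0.045 -0.038 -0.012]
0.2 205 lat [-0.038  0.037] depth [-0.044 -0.037 -0.011]
0.22 215 lat [-0.033  0.04 ] depth [-0.051 -0.036  0.009]
0.24 151 lat [-0.029  0.056] depth [-0.062 -0.049  0.012]
0.26 223 lat [-0.025  0.06 ] depth [-0.066 -0.052  0.009]
0.28 260 lat [-0.02   0.061] depth [-0.068 -0.054  0.008]
0.3 233 lat [-0.015  0.06 ] depth [-0.066 -0.053  0.01 ]
0.32 228 lat [-0.009  0.06 ] depth [-0.065 -0.038  0.012]
0.34 184 lat [-0.005  0.056] depth [-0.062 -0.035  0.014]
0.36 148 lat [0.    0.061] depth [-0.076 -0.044 -0.003]
0.38 213 lat [0.004 0.069] depth [-0.096 -0.056  0.008]
0.4 221 lat [0.008 0.074] depth [-0.089 -0.05   0.015]
0.46 270 [0.665 0.674 0.681] -0.049 0.065
0.48 267 [0.662 0.672 0.677] -0.052 0.064
0.5 282 [0.648 0.659 0.675] -0.056 0.063
0.52 280 [0.651 0.66  0.669] -0.06 0.063
0.54 263 [0.648 0.657 0.664] -0.06 0.059
0.56 249 [0.628 0.646 0.658] -0.061 0.056
0.58 60 [0.615 0.63  0.647] -0.056 0.053
```

```bash
python3 -c "
import numpy as np,cv2
p=np.load('sc3.npz')['p']; cv2.imwrite('pics/w3.png',cv2.resize(p[20:220,90:250,::-1],None,fx=3,fy=3,interpolation=cv2.INTER_CUBIC))"
```

```text
(no output)
```

View pics/w3.png

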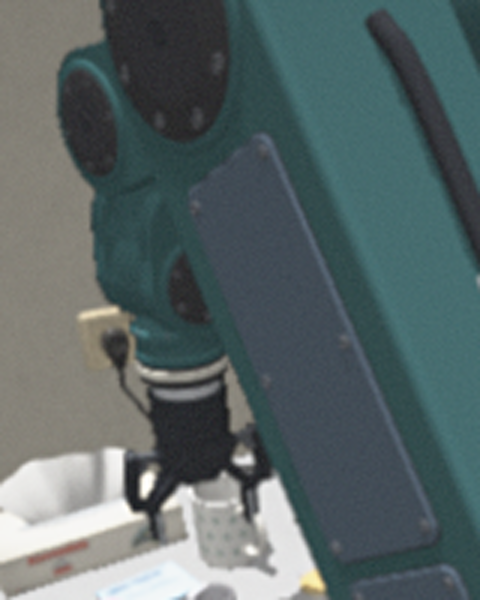

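```bash
python3 -m handwheel '[{"claw":255,"dx":0,"dy":0,"dz":0.005,"wx":0,"wy":0,"wz":0},{"claw":255,"dx":0.0,"dy":0,"dz":0.008,"wx":0,"wy":0,"wz":0},{"claw":255,"dx":0.0,"dy":0,"dz":0.008,"wx":0,"wy":0,"wz":0},{"claw":255,"dx":0,"dy":0,"dz":0.004,"wx":0,"wy":0,"wz":0},{"claw":255,"dx":0,"dy":0,"dz":0,"wx":0,"wy":0,"wz":0}]'
python3 plan.py .5310 .0015 .082 -178.6 1; python3 -c "
from station import status;print(status.read_state()['ft_torque'])"
```

```text
time_s: 17.95
ee_pos: [0.5315, 0.0023, 0.1649]
tool_rot: [-0.0, -0.012, 1.0, 0.0]
force: [0.2, 0.9, -3.2]
width: 0.0496
t 17.95 now [0.5315 0.0023 0.1649] yaw -178.61 tilt [-0.04  0.01] w 0.0496 F [ 0.2  0.9 -3.2] j [-0.15  0.31 -0.19  1.07  0.   -0.17]
world d [-0.0005 -0.0008 -0.0829] dyaw 0.01
{'dx': np.float64(0.0005), 'dy': np.float64(-0.0008), 'dz': np.float64(0.0829), 'wz': np.float64(-0.0002)}
[-0.01083819  0.03757105 -0.01318388]
```

```bash
python3 -m handwheel '[{"claw":255,"dx":-0.0015,"dy":-0.0008,"dz":0.003,"wx":0,"wy":0,"wz":0},{"claw":255,"dx":0.0,"dy":0,"dz":0.005,"wx":0,"wy":0,"wz":0},{"claw":255,"dx":0.0,"dy":0,"dz":0.008,"wx":0,"wy":0,"wz":0},{"claw":255,"dx":0,"dy":0,"dz":0.008,"wx":0,"wy":0,"wz":0},{"claw":255,"dx":0,"dy":0,"dz":0.004,"wx":0,"wy":0,"wz":0}]'
python3 plan.py .533 .0015 .082 -178.6 1; python3 -c "
from station import status;print(status.read_state()['ft_torque'])"
```

```text
time_s: 18.58
ee_pos: [0.5329, 0.0016, 0.1366]
tool_rot: [-0.0, -0.012, 1.0, 0.0]
force: [0.3, 0.2, -3.2]
width: 0.0495
t 18.575 now [0.5329 0.0016 0.1366] yaw -178.61 tilt [-0.05  0.01] w 0.0495 F [ 0.3  0.2 -3.2] j [-0.15  0.33 -0.24  1.    0.   -0.17]
world d [ 0.0001 -0.0001 -0.0546] dyaw 0.01
{'dx': np.float64(-0.0001), 'dy': np.float64(-0.0001), 'dz': np.float64(0.0546), 'wz': np.float64(-0.0002)}
[0.04321875 0.02190671 0.02562218]
```

```bash
python3 -m handwheel '[{"claw":255,"dx":0,"dy":0,"dz":0.008,"wx":0,"wy":0,"wz":0},{"claw":255,"dx":0.0,"dy":0,"dz":0.01,"wx":0,"wy":0,"wz":0},{"claw":255,"dx":0.0,"dy":0,"dz":0.01,"wx":0,"wy":0,"wz":0},{"claw":255,"dx":0,"dy":0,"dz":0.01,"wx":0,"wy":0,"wz":0},{"claw":255,"dx":0,"dy":0,"dz":0.006,"wx":0,"wy":0,"wz":0}]'
python3 -m handwheel '[{"claw":255,"dx":0,"dy":0,"dz":0.005,"wx":0,"wy":0,"wz":0},{"claw":255,"dx":0.0,"dy":0,"dz":0.003,"wx":0,"wy":0,"wz":0},{"claw":255,"dx":0.0,"dy":0,"dz":0.001,"wx":0,"wy":0,"wz":0},{"claw":255,"dx":0,"dy":0,"dz":0,"wx":0,"wy":0,"wz":0},{"claw":255,"dx":0,"dy":0,"dz":0,"wx":0,"wy":0,"wz":0}]'
python3 plan.py .533 .0015 .082 -178.6 1; python3 -c "
from station import status;print(status.read_state()['ft_torque'])"
```

```text
time_s: 19.2
ee_pos: [0.533, 0.0016, 0.0925]
tool_rot: [-0.0, -0.012, 1.0, 0.0]
force: [0.7, -0.4, -2.2]
width: 0.0499
time_s: 19.82
ee_pos: [0.5333, 0.0015, 0.0845]
tool_rot: [0.0, -0.012, 1.0, -0.0]
force: [-0.3, -0.0, -3.3]
width: 0.0497
t 19.825 now [0.5333 0.0015 0.0845] yaw -178.61 tilt [ 0.02 -0.  ] w 0.0497 F [-0.3 -0.  -3.3] j [-0.15  0.37 -0.33  0.87  0.   -0.17]
world d [-0.0003 -0.     -0.0025] dyaw 0.01
{'dx': np.float64(0.0003), 'dy': np.float64(-0.0), 'dz': np.float64(0.0025), 'wz': np.float64(-0.0002)}
[ 0.00699825 -0.0344295   0.00129937]
```

```bash
python3 -m handwheel '[{"claw":255,"dx":0,"dy":0,"dz":0.001,"wx":0,"wy":0,"wz":0},{"claw":255,"dx":0.0,"dy":0,"dz":0.001,"wx":0,"wy":0,"wz":0},{"claw":255,"dx":0.0,"dy":0,"dz":0.001,"wx":0,"wy":0,"wz":0},{"claw":255,"dx":0,"dy":0,"dz":0,"wx":0,"wy":0,"wz":0},{"claw":255,"dx":0,"dy":0,"dz":0,"wx":0,"wy":0,"wz":0}]'
python3 plan.py .533 .0015 .082 -178.6 1; python3 -c "
from station import status;print(status.read_state()['ft_torque'])"
```

```text
time_s: 20.45
ee_pos: [0.5333, 0.0015, 0.0822]
tool_rot: [0.0, -0.012, 1.0, -0.0]
force: [-4.9, 0.4, 13.4]
width: 0.0497
t 20.45 now [0.5333 0.0015 0.0822] yaw -178.61 tilt [ 0.06 -0.01] w 0.0497 F [-4.9  0.4 13.4] j [-0.15  0.37 -0.33  0.86  0.   -0.17]
world d [-0.0003  0.     -0.0002] dyaw 0.01
{'dx': np.float64(0.0003), 'dy': np.float64(0.0), 'dz': np.float64(0.0002), 'wz': np.float64(-0.0002)}
[ 0.15147884  1.04333589 -0.00382351]
```

```bash
python3 -m handwheel '[{"claw":0,"dx":0,"dy":0,"dz":0,"wx":0,"wy":0,"wz":0},{"claw":0,"dx":0.0,"dy":0,"dz":0,"wx":0,"wy":0,"wz":0},{"claw":0,"dx":0.0,"dy":0,"dz":-0.01,"wx":0,"wy":0,"wz":0},{"claw":0,"dx":0,"dy":0,"dz":-0.04,"wx":0,"wy":0,"wz":0},{"claw":0,"dx":0,"dy":0,"dz":-0.05,"wx":0,"wy":0,"wz":0}]'
python3 -m handwheel '[{"claw":0,"dx":0.03,"dy":-0.03,"dz":-0.01,"wx":0,"wy":0,"wz":0},{"claw":0,"dx":0.03,"dy":-0.04,"dz":0,"wx":0,"wy":0,"wz":0},{"claw":0,"dx":0.02,"dy":-0.04,"dz":0,"wx":0,"wy":0,"wz":0},{"claw":0,"dx":0.015,"dy":-0.045,"dz":0,"wx":0,"wy":0,"wz":0},{"claw":0,"dx":0.015,"dy":-0.045,"dz":0,"wx":0,"wy":0,"wz":0}]'
python3 plan.py .3988 -.3204 .12 -158.04 5
python3 - <<'E'
from h import *
p,d=grab('top','top5'); o=cv2.resize(p[150:260,200:360,::-1],None,fx=5,fy=5,interpolation=cv2.INTER_CUBIC);cv2.imwrite('pics/t5.png',o)
p,d=grab('scene','sc5'); cv2.imwrite('pics/s5.png',cv2.resize(p[:,:,::-1],(800,600)))
E
```

```text
time_s: 21.08
ee_pos: [0.5327, 0.0016, 0.1825]
tool_rot: [-0.001, -0.012, 1.0, 0.0]
force: [0.5, -0.1, -0.1]
width: 0.0855
time_s: 21.7
ee_pos: [0.4275, -0.2025, 0.1921]
tool_rot: [0.0, -0.012, 1.0, -0.0]
force: [0.9, 0.1, -0.4]
width: 0.0856
t 21.7 now [ 0.4275 -0.2025  0.1921] yaw -178.6 tilt [ 0.05 -0.03] w 0.0856 F [ 0.9  0.1 -0.4] j [-0.61  0.19 -0.27  1.1   0.   -0.64]
world d [-0.0287 -0.1179 -0.0721] dyaw 20.56
{'dx': np.float64(0.0063), 'dy': np.float64(-0.0234), 'dz': np.float64(0.0144), 'wz': np.float64(-0.0718)}
{'dx': np.float64(0.008), 'dy': np.float64(-0.0229), 'dz': np.float64(0.0144), 'wz': np.float64(-0.0718)}
{'dx': np.float64(0.0096), 'dy': np.float64(-0.0223), 'dz': np.float64(0.0144), 'wz': np.float64(-0.0718)}
{'dx': np.float64(0.0112), 'dy': np.float64(-0.0216), 'dz': np.float64(0.0144), 'wz': np.float64(-0.0718)}
{'dx': np.float64(0.0127), 'dy': np.float64(-0.0207), 'dz': np.float64(0.0144), 'wz': np.float64(-0.0718)}
```

View pics/t5.png

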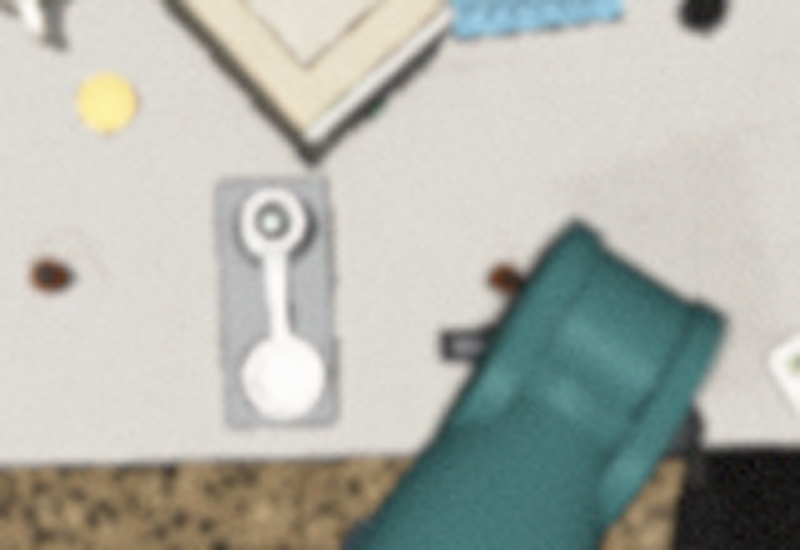

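View pics/s5.png

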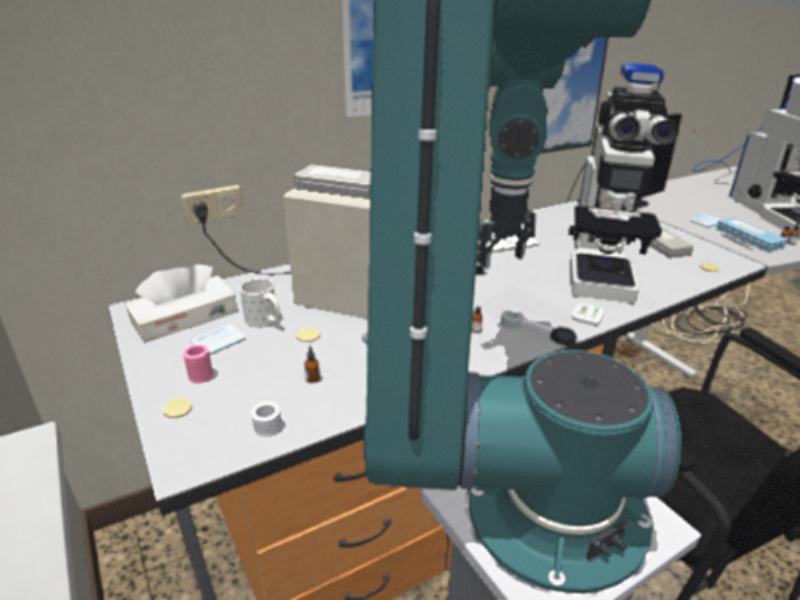

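The sleeve is on the column at t5 (272,222), above the dish hub, and the ring is still over the window. Next is the analyser arm.

```bash
python3 -m handwheel '[{"claw":40,"dx":0.006,"dy":-0.0235,"dz":0.015,"wx":0,"wy":0,"wz":-0.072},{"claw":40,"dx":0.008,"dy":-0.023,"dz":0.015,"wx":0,"wy":0,"wz":-0.072},{"claw":60,"dx":0.0095,"dy":-0.022,"dz":0.015,"wx":0,"wy":0,"wz":-0.072},{"claw":60,"dx":0.011,"dy":-0.0215,"dz":0.015,"wx":0,"wy":0,"wz":-0.072},{"claw":60,"dx":0.0125,"dy":-0.0205,"dz":0.015,"wx":0,"wy":0,"wz":-0.071}]' 100
python3 -m handwheel '[{"claw":60,"dx":0,"dy":0,"dz":0.015,"wx":0,"wy":0,"wz":0},{"claw":60,"dx":0.0,"dy":0,"dz":0.015,"wx":0,"wy":0,"wz":0},{"claw":60,"dx":0.0,"dy":0,"dz":0.015,"wx":0,"wy":0,"wz":0},{"claw":60,"dx":0,"dy":0,"dz":0.01,"wx":0,"wy":0,"wz":0},{"claw":60,"dx":0,"dy":0,"dz":0.0,"wx":0,"wy":0,"wz":0}]'
python3 plan.py .3992 -.3204 .0125 -158.04 2
python3 - <<'E'
from h import *
p,_=load('top5')
for nm,c,z,rad in [('sleeve',(.531,.002),.110,[(.0255,-1),(.0178,1)]),('deye',(.4007,-.0005),.046,[(.035,-1)])]:
    print(nm,fitcirc('top',p,z,c,rad,search=.008))
E
```

```text
time_s: 22.42
ee_pos: [0.4001, -0.319, 0.1163]
tool_rot: [0.0, -0.192, 0.981, -0.0]
force: [0.4, 0.4, -0.8]
width: 0.065
time_s: 23.05
ee_pos: [0.4, -0.3181, 0.0611]
tool_rot: [-0.0, -0.191, 0.982, 0.0]
force: [0.4, -0.0, 0.2]
width: 0.0651
t 23.05 now [ 0.4    -0.3181  0.0611] yaw -158.03 tilt [-0.03  0.04] w 0.0651 F [ 0.4 -0.   0.2] j [-0.83  0.36 -0.42  0.79  0.   -1.21]
world d [-0.0008 -0.0023 -0.0486] dyaw -0.01
{'dx': np.float64(0.0008), 'dy': np.float64(-0.0009), 'dz': np.float64(0.0243), 'wz': np.float64(0.0001)}
{'dx': np.float64(0.0008), 'dy': np.float64(-0.0009), 'dz': np.float64(0.0243), 'wz': np.float64(0.0001)}
sleeve (array([0.53331827, 0.00066667]), np.float64(60.95002746582031))
deye (array([ 0.40029729, -0.00396991]), np.float64(26.683486938476562))
```

```bash
python3 -m handwheel '[{"claw":60,"dx":0.0015,"dy":-0.002,"dz":0.02,"wx":0,"wy":0,"wz":0},{"claw":60,"dx":0.0,"dy":0,"dz":0.02,"wx":0,"wy":0,"wz":0},{"claw":60,"dx":0.0,"dy":0,"dz":0.008,"wx":0,"wy":0,"wz":0},{"claw":60,"dx":0,"dy":0,"dz":0,"wx":0,"wy":0,"wz":0},{"claw":60,"dx":0,"dy":0,"dz":0.0,"wx":0,"wy":0,"wz":0}]'
python3 plan.py .3992 -.3204 .0125 -158.04 1
python3 -m handwheel '[{"claw":255,"dx":0,"dy":0,"dz":0,"wx":0,"wy":0,"wz":0},{"claw":255,"dx":0.0,"dy":0,"dz":0,"wx":0,"wy":0,"wz":0},{"claw":255,"dx":0.0,"dy":0,"dz":0,"wx":0,"wy":0,"wz":0},{"claw":255,"dx":0,"dy":0,"dz":0,"wx":0,"wy":0,"wz":0},{"claw":255,"dx":0,"dy":0,"dz":0.0,"wx":0,"wy":0,"wz":0}]' 100
python3 plan.py .3992 -.3204 .0125 -158.04 1
```

```text
time_s: 23.68
ee_pos: [0.3997, -0.3213, 0.014]
tool_rot: [0.0, -0.19, 0.982, -0.0]
force: [-0.2, 0.8, 0.7]
width: 0.0655
t 23.675 now [ 0.3997 -0.3213  0.014 ] yaw -158.04 tilt [ 0.04 -0.04] w 0.0655 F [-0.2  0.8  0.7] j [-0.84  0.42 -0.48  0.66 -0.   -1.22]
world d [-0.0005  0.0009 -0.0015] dyaw -0.0
{'dx': np.float64(0.0002), 'dy': np.float64(0.001), 'dz': np.float64(0.0015), 'wz': np.float64(0.0)}
time_s: 24.3
ee_pos: [0.3994, -0.321, 0.0134]
tool_rot: [0.0, -0.19, 0.982, -0.0]
force: [-0.7, 0.4, 4.3]
width: 0.0105
t 24.3 now [ 0.3994 -0.321   0.0134] yaw -158.05 tilt [ 0.01 -0.  ] w 0.0105 F [-0.7  0.4  4.3] j [-0.84  0.42 -0.49  0.66  0.   -1.22]
world d [-0.0002  0.0006 -0.0009] dyaw 0.01
{'dx': np.float64(-0.0), 'dy': np.float64(0.0006), 'dz': np.float64(0.0009), 'wz': np.float64(-0.0001)}
```

```bash
python3 -m handwheel '[{"claw":255,"dx":0,"dy":0,"dz":-0.006,"wx":0,"wy":0,"wz":0},{"claw":255,"dx":0.0,"dy":0,"dz":-0.03,"wx":0,"wy":0,"wz":0},{"claw":255,"dx":0.0,"dy":0,"dz":-0.045,"wx":0,"wy":0,"wz":0},{"claw":255,"dx":0,"dy":0,"dz":-0.055,"wx":0,"wy":0,"wz":0},{"claw":255,"dx":0,"dy":0,"dz":-0.04,"wx":0,"wy":0,"wz":0}]'
python3 plan.py .4605 0 .188 -178.6 15
python3 -c "
from station import status;print(status.read_state()['ft_torque'])"
```

```text
time_s: 24.92
ee_pos: [0.3993, -0.3209, 0.1916]
tool_rot: [0.0, -0.19, 0.982, -0.0]
force: [0.7, -1.4, -4.2]
width: 0.0104
t 24.925 now [ 0.3993 -0.3209  0.1916] yaw -158.04 tilt [ 0.03 -0.05] w 0.0104 F [ 0.7 -1.4 -4.2] j [-0.84  0.26 -0.18  1.13 -0.   -1.22]
world d [ 0.0612  0.3209 -0.0036] dyaw -20.56
{'dx': np.float64(-0.0118), 'dy': np.float64(0.0183), 'dz': np.float64(0.0002), 'wz': np.float64(0.0239)}
{'dx': np.float64(-0.0113), 'dy': np.float64(0.0186), 'dz': np.float64(0.0002), 'wz': np.float64(0.0239)}
{'dx': np.float64(-0.0109), 'dy': np.float64(0.0189), 'dz': np.float64(0.0002), 'wz': np.float64(0.0239)}
{'dx': np.float64(-0.0104), 'dy': np.float64(0.0191), 'dz': np.float64(0.0002), 'wz': np.float64(0.0239)}
{'dx': np.float64(-0.01), 'dy': np.float64(0.0194), 'dz': np.float64(0.0002), 'wz': np.float64(0.0239)}
{'dx': np.float64(-0.0095), 'dy': np.float64(0.0196), 'dz': np.float64(0.0002), 'wz': np.float64(0.0239)}
{'dx': np.float64(-0.009), 'dy': np.float64(0.0198), 'dz': np.float64(0.0002), 'wz': np.float64(0.0239)}
{'dx': np.float64(-0.0086), 'dy': np.float64(0.02), 'dz': np.float64(0.0002), 'wz': np.float64(0.0239)}
{'dx': np.float64(-0.0081), 'dy': np.float64(0.0202), 'dz': np.float64(0.0002), 'wz': np.float64(0.0239)}
{'dx': np.float64(-0.0076), 'dy': np.float64(0.0204), 'dz': np.float64(0.0002), 'wz': np.float64(0.0239)}
{'dx': np.float64(-0.0071), 'dy': np.float64(0.0206), 'dz': np.float64(0.0002), 'wz': np.float64(0.0239)}
{'dx': np.float64(-0.0066), 'dy': np.float64(0.0207), 'dz': np.float64(0.0002), 'wz': np.float64(0.0239)}
{'dx': np.float64(-0.0061), 'dy': np.float64(0.0209), 'dz': np.float64(0.0002), 'wz': np.float64(0.0239)}
{'dx': np.float64(-0.0056), 'dy': np.float64(0.021), 'dz': np.float64(0.0002), 'wz': np.float64(0.0239)}
{'dx': np.float64(-0.0051), 'dy': np.float64(0.0212), 'dz': np.float64(0.0002), 'wz': np.float64(0.0239)}
[-0.08008807  0.11010058  0.00346337]
```

```bash
python3 -m handwheel '[{"claw":255,"dx":-0.012,"dy":0.018,"dz":0,"wx":0,"wy":0,"wz":0.024},{"claw":255,"dx":-0.011,"dy":0.0185,"dz":0,"wx":0,"wy":0,"wz":0.024},{"claw":255,"dx":-0.011,"dy":0.019,"dz":0,"wx":0,"wy":0,"wz":0.024},{"claw":255,"dx":-0.0105,"dy":0.019,"dz":0,"wx":0,"wy":0,"wz":0.024},{"claw":255,"dx":-0.01,"dy":0.0195,"dz":0,"wx":0,"wy":0,"wz":0.024}]'
python3 -m handwheel '[{"claw":255,"dx":-0.0095,"dy":0.0195,"dz":0,"wx":0,"wy":0,"wz":0.024},{"claw":255,"dx":-0.009,"dy":0.02,"dz":0,"wx":0,"wy":0,"wz":0.024},{"claw":255,"dx":-0.0085,"dy":0.02,"dz":0,"wx":0,"wy":0,"wz":0.024},{"claw":255,"dx":-0.008,"dy":0.02,"dz":0,"wx":0,"wy":0,"wz":0.024},{"claw":255,"dx":-0.0075,"dy":0.0205,"dz":0,"wx":0,"wy":0,"wz":0.024}]'
python3 -m handwheel '[{"claw":255,"dx":-0.007,"dy":0.0205,"dz":0,"wx":0,"wy":0,"wz":0.024},{"claw":255,"dx":-0.0065,"dy":0.0205,"dz":0,"wx":0,"wy":0,"wz":0.024},{"claw":255,"dx":-0.006,"dy":0.021,"dz":0,"wx":0,"wy":0,"wz":0.024},{"claw":255,"dx":-0.0055,"dy":0.021,"dz":0,"wx":0,"wy":0,"wz":0.024},{"claw":255,"dx":-0.005,"dy":0.021,"dz":0,"wx":0,"wy":0,"wz":0.023}]'
python3 -m handwheel '[{"claw":255,"dx":0,"dy":0,"dz":0.004,"wx":0,"wy":0,"wz":0},{"claw":255,"dx":0.0,"dy":0,"dz":0.004,"wx":0,"wy":0,"wz":0},{"claw":255,"dx":0.0,"dy":0,"dz":0.004,"wx":0,"wy":0,"wz":0},{"claw":255,"dx":0,"dy":0,"dz":0,"wx":0,"wy":0,"wz":0},{"claw":255,"dx":0,"dy":0,"dz":0,"wx":0,"wy":0,"wz":0}]'
python3 plan.py .4605 0 .1534 -178.6 1
python3 - <<'E'
from h import *
print(status.read_state()['ft_torque'])
p,d=grab('top','top6'); o=cv2.resize(p[150:260,200:310,::-1],None,fx=5,fy=5,interpolation=cv2.INTER_CUBIC);cv2.imwrite('pics/t6.png',o)
E
```

```text
time_s: 25.55
ee_pos: [0.4197, -0.2133, 0.1893]
tool_rot: [-0.0, -0.131, 0.991, 0.0]
force: [-0.1, -0.3, -3.7]
width: 0.0105
time_s: 26.18
ee_pos: [0.4398, -0.1065, 0.1893]
tool_rot: [-0.0, -0.071, 0.997, 0.0]
force: [0.0, 0.4, -3.7]
width: 0.0106
time_s: 26.8
ee_pos: [0.4598, -0.0001, 0.1893]
tool_rot: [-0.0, -0.012, 1.0, 0.0]
force: [0.2, 0.1, -3.6]
width: 0.0107
time_s: 27.42
ee_pos: [0.4601, -0.0011, 0.1773]
tool_rot: [0.0, -0.012, 1.0, 0.0]
force: [0.1, 0.3, -3.3]
width: 0.0106
t 27.425 now [ 0.4601 -0.0011  0.1773] yaw -178.64 tilt [0. 0.] w 0.0106 F [ 0.1  0.3 -3.3] j [-0.18  0.18 -0.33  1.06  0.   -0.2 ]
world d [ 0.0004  0.0011 -0.0239] dyaw 0.04
{'dx': np.float64(-0.0004), 'dy': np.float64(0.0011), 'dz': np.float64(0.0239), 'wz': np.float64(-0.0006)}
[0.05250824 0.17579161 0.04571601]
```

View pics/t6.png

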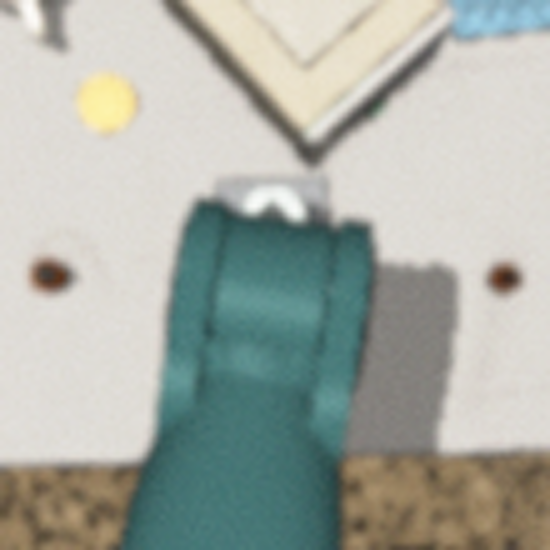

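The front arc of the analyser hub is visible over the column at t6 (275,205). Going down slowly.

```bash
python3 -m handwheel '[{"claw":255,"dx":-0.0004,"dy":0.0011,"dz":0.01,"wx":0,"wy":0,"wz":0},{"claw":255,"dx":0.0,"dy":0,"dz":0.01,"wx":0,"wy":0,"wz":0},{"claw":255,"dx":0.0,"dy":0,"dz":0.007,"wx":0,"wy":0,"wz":0},{"claw":255,"dx":0,"dy":0,"dz":0.004,"wx":0,"wy":0,"wz":0},{"claw":255,"dx":0,"dy":0,"dz":0,"wx":0,"wy":0,"wz":0}]'
python3 plan.py .4605 0 .1534 -178.6 1
python3 -c "
from station import status;print(status.read_state()['ft_torque'])"
```

```text
time_s: 28.1
ee_pos: [0.4604, 0.0002, 0.146]
tool_rot: [-0.0, -0.012, 1.0, 0.0]
force: [-0.1, -0.5, -3.5]
width: 0.0106
t 28.1 now [4.604e-01 2.000e-04 1.460e-01] yaw -178.61 tilt [-0.02  0.  ] w 0.0106 F [-0.1 -0.5 -3.5] j [-0.18  0.21 -0.39  0.97  0.   -0.2 ]
world d [ 0.0001 -0.0002  0.0074] dyaw 0.01
{'dx': np.float64(-0.0001), 'dy': np.float64(-0.0002), 'dz': np.float64(-0.0074), 'wz': np.float64(-0.0002)}
[-0.02700573  0.12106375  0.02513911]
```

```bash
python3 -m handwheel '[{"claw":255,"dx":0,"dy":0,"dz":0.002,"wx":0,"wy":0,"wz":0},{"claw":255,"dx":0.0,"dy":0,"dz":0.002,"wx":0,"wy":0,"wz":0},{"claw":255,"dx":0.0,"dy":0,"dz":0.002,"wx":0,"wy":0,"wz":0},{"claw":255,"dx":0,"dy":0,"dz":0,"wx":0,"wy":0,"wz":0},{"claw":255,"dx":0,"dy":0,"dz":0,"wx":0,"wy":0,"wz":0}]'
python3 plan.py .4605 0 .1534 -178.6 1
python3 -c "
from station import status;print(status.read_state()['ft_torque'])"
```

```text
time_s: 28.72
ee_pos: [0.4605, 0.0002, 0.1403]
tool_rot: [0.0, -0.012, 1.0, -0.0]
force: [0.3, 0.9, -3.3]
width: 0.0109
t 28.725 now [4.605e-01 2.000e-04 1.403e-01] yaw -178.61 tilt [ 0. -0.] w 0.0109 F [ 0.3  0.9 -3.3] j [-0.18  0.21 -0.4   0.96 -0.   -0.2 ]
world d [ 0.     -0.0002  0.0131] dyaw 0.01
{'dx': np.float64(0.0), 'dy': np.float64(-0.0002), 'dz': np.float64(-0.0131), 'wz': np.float64(-0.0002)}
[-0.04184431  0.21304575  0.02743776]
```

```bash
python3 -m handwheel '[{"claw":255,"dx":0,"dy":0,"dz":0.002,"wx":0,"wy":0,"wz":0},{"claw":255,"dx":0.0,"dy":0,"dz":0.002,"wx":0,"wy":0,"wz":0},{"claw":255,"dx":0.0,"dy":0,"dz":0.002,"wx":0,"wy":0,"wz":0},{"claw":255,"dx":0,"dy":0,"dz":0,"wx":0,"wy":0,"wz":0},{"claw":255,"dx":0,"dy":0,"dz":0,"wx":0,"wy":0,"wz":0}]'
python3 plan.py .4605 0 .1534 -178.6 1
python3 -c "
from station import status;print(status.read_state()['ft_torque'])"
```

```text
time_s: 29.35
ee_pos: [0.4605, 0.0002, 0.1343]
tool_rot: [0.0, -0.012, 1.0, 0.0]
force: [-1.1, 0.1, -4.6]
width: 0.0103
t 29.35 now [4.605e-01 2.000e-04 1.343e-01] yaw -178.62 tilt [0. 0.] w 0.0103 F [-1.1  0.1 -4.6] j [-0.18  0.22 -0.41  0.94  0.   -0.2 ]
world d [-0.     -0.0002  0.0191] dyaw 0.02
{'dx': np.float64(0.0), 'dy': np.float64(-0.0002), 'dz': np.float64(-0.0191), 'wz': np.float64(-0.0003)}
[-0.00672521  0.22443099  0.05514171]
```

```bash
python3 -m handwheel '[{"claw":255,"dx":0,"dy":0,"dz":0.003,"wx":0,"wy":0,"wz":0},{"claw":255,"dx":0.0,"dy":0,"dz":0.003,"wx":0,"wy":0,"wz":0},{"claw":255,"dx":0.0,"dy":0,"dz":0.003,"wx":0,"wy":0,"wz":0},{"claw":255,"dx":0,"dy":0,"dz":0.001,"wx":0,"wy":0,"wz":0},{"claw":255,"dx":0,"dy":0,"dz":0,"wx":0,"wy":0,"wz":0}]'
python3 plan.py .4605 0 .1234 -178.6 1
python3 -c "
from station import status;print(status.read_state()['ft_torque'])"
```

```text
time_s: 29.98
ee_pos: [0.4604, 0.0002, 0.1243]
tool_rot: [-0.0, -0.012, 1.0, 0.0]
force: [-0.4, -0.0, -3.1]
width: 0.0107
t 29.975 now [4.604e-01 2.000e-04 1.243e-01] yaw -178.61 tilt [-0.01  0.  ] w 0.0107 F [-0.4 -0.  -3.1] j [-0.18  0.22 -0.43  0.91  0.   -0.2 ]
world d [ 0.0001 -0.0002 -0.0009] dyaw 0.01
{'dx': np.float64(-0.0001), 'dy': np.float64(-0.0002), 'dz': np.float64(0.0009), 'wz': np.float64(-0.0002)}
[0.03010924 0.25336246 0.02966358]
```

```bash
python3 -m handwheel '[{"claw":255,"dx":0,"dy":0,"dz":0.0008,"wx":0,"wy":0,"wz":0},{"claw":255,"dx":0.0,"dy":0,"dz":0.0008,"wx":0,"wy":0,"wz":0},{"claw":255,"dx":0.0,"dy":0,"dz":0,"wx":0,"wy":0,"wz":0},{"claw":255,"dx":0,"dy":0,"dz":0,"wx":0,"wy":0,"wz":0},{"claw":255,"dx":0,"dy":0,"dz":0,"wx":0,"wy":0,"wz":0}]'
python3 plan.py .4605 0 .1234 -178.6 1
python3 -c "
from station import status;print(status.read_state()['ft_torque'])"
```

```text
time_s: 30.6
ee_pos: [0.4604, 0.0002, 0.1231]
tool_rot: [0.0, -0.012, 1.0, -0.0]
force: [-5.3, -0.2, 7.7]
width: 0.0108
t 30.6 now [4.604e-01 2.000e-04 1.231e-01] yaw -178.61 tilt [ 0.02 -0.01] w 0.0108 F [-5.3 -0.2  7.7] j [-0.18  0.23 -0.43  0.91 -0.   -0.2 ]
world d [ 0.0001 -0.0002  0.0003] dyaw 0.01
{'dx': np.float64(-0.0001), 'dy': np.float64(-0.0002), 'dz': np.float64(-0.0003), 'wz': np.float64(-0.0002)}
[0.0009722  0.79306657 0.08004157]
```

Seated at the expected height. Releasing, lifting and clearing away to look.

```bash
python3 -m handwheel '[{"claw":70,"dx":0,"dy":0,"dz":0,"wx":0,"wy":0,"wz":0},{"claw":70,"dx":0.0,"dy":0,"dz":0,"wx":0,"wy":0,"wz":0},{"claw":60,"dx":0.0,"dy":0,"dz":-0.01,"wx":0,"wy":0,"wz":0},{"claw":60,"dx":0,"dy":0,"dz":-0.04,"wx":0,"wy":0,"wz":0},{"claw":60,"dx":0,"dy":0,"dz":-0.05,"wx":0,"wy":0,"wz":0}]'
python3 -m handwheel '[{"claw":60,"dx":0.01,"dy":-0.04,"dz":-0.02,"wx":0,"wy":0,"wz":0},{"claw":60,"dx":0.01,"dy":-0.05,"dz":0,"wx":0,"wy":0,"wz":0},{"claw":60,"dx":0.01,"dy":-0.05,"dz":0,"wx":0,"wy":0,"wz":0},{"claw":60,"dx":0.01,"dy":-0.05,"dz":0,"wx":0,"wy":0,"wz":0},{"claw":60,"dx":0.01,"dy":-0.05,"dz":0,"wx":0,"wy":0,"wz":0}]'
python3 -m handwheel '[{"claw":60,"dx":0.02,"dy":-0.04,"dz":0,"wx":0,"wy":0,"wz":0},{"claw":60,"dx":0.03,"dy":-0.04,"dz":0,"wx":0,"wy":0,"wz":0},{"claw":60,"dx":0.03,"dy":-0.04,"dz":0,"wx":0,"wy":0,"wz":0},{"claw":60,"dx":0.03,"dy":-0.04,"dz":0,"wx":0,"wy":0,"wz":0},{"claw":60,"dx":0.01,"dy":0,"dz":0,"wx":0,"wy":0,"wz":0}]'
python3 - <<'E'
from h import *
p,d=grab('top','top7'); o=cv2.resize(p[150:260,130:290,::-1],None,fx=5,fy=5,interpolation=cv2.INTER_CUBIC);cv2.imwrite('pics/t7.png',o)
P=cloud('top',d)
for nm,c,z,rad in [('hub',(.5305,.002),.134,[(.027,-1)]),('cell',(.4007,-.0005),.136,[(.030,1)])]:
    print(nm,fitcirc('top',p,z,c,rad,search=.008))
for nm,c in (('hub',(.512,.002)),('bar',(.46,0)),('cell',(.4007,-.001))):
    r=np.hypot(P[...,0]-c[0],P[...,1]-c[1])<.006; print(nm,np.nanmedian(P[r][:,2]),r.sum())
for x0 in (.378,.40,.423,.46):
  for y0 in (-.02,0,.02):
    r=np.hypot(P[...,0]-x0,P[...,1]-y0)<.007; print(x0,y0,np.nanmedian(P[r][:,2]).round(4),r.sum())
p,d=grab('scene','sc7'); cv2.imwrite('pics/s7.png',cv2.resize(p[:,:,::-1],(800,600)))
cv2.imwrite('pics/s7c.png',cv2.resize(p[150:290,100:300,::-1],None,fx=4,fy=4,interpolation=cv2.INTER_CUBIC))
E
```

```text
time_s: 31.22
ee_pos: [0.46, 0.0003, 0.2241]
tool_rot: [-0.0, -0.012, 1.0, 0.0]
force: [0.9, -0.7, -0.1]
width: 0.0656
time_s: 31.85
ee_pos: [0.4158, -0.2426, 0.2435]
tool_rot: [0.0, -0.012, 1.0, -0.0]
force: [2.0, 0.2, -0.8]
width: 0.0652
time_s: 32.48
ee_pos: [0.2987, -0.406, 0.243]
tool_rot: [-0.0, -0.011, 1.0, -0.0]
force: [0.4, 0.1, -0.1]
width: 0.0655
hub (array([0.52984412, 0.00086246]), np.float64(38.53791809082031))
cell (array([ 0.39891465, -0.00260151]), np.float64(29.687049865722656))
hub 0.13417242407138041 6
bar 0.1322605027021675 7
cell 0.1305780807990129 5
0.378 -0.02 0.1349 5
0.378 0 0.1319 9
0.378 0.02 0.0756 4
0.4 -0.02 0.1321 8
0.4 0 0.1306 9
0.4 0.02 0.1286 8
0.423 -0.02 0.1297 10
0.423 0 0.135 9
0.423 0.02 0.0856 6
0.46 -0.02 0.0159 8
0.46 0 0.1323 9
0.46 0.02 0.0195 8
```

View pics/t7.png

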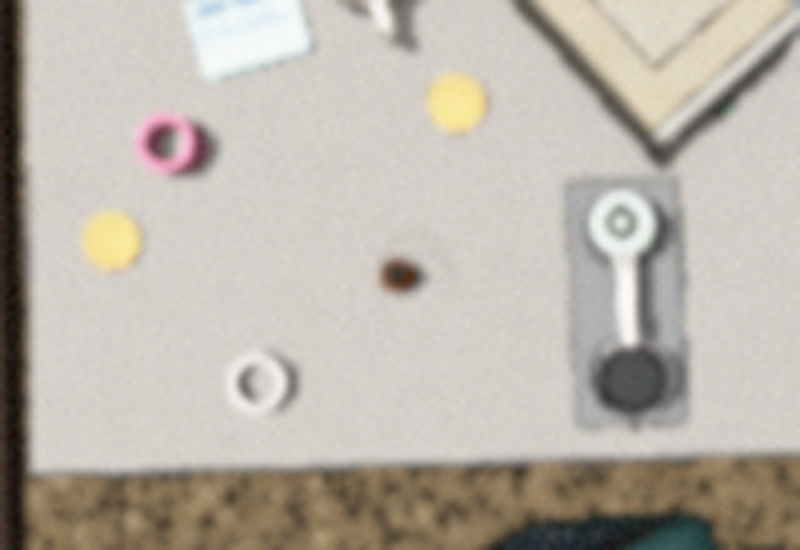

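View pics/s7c.png

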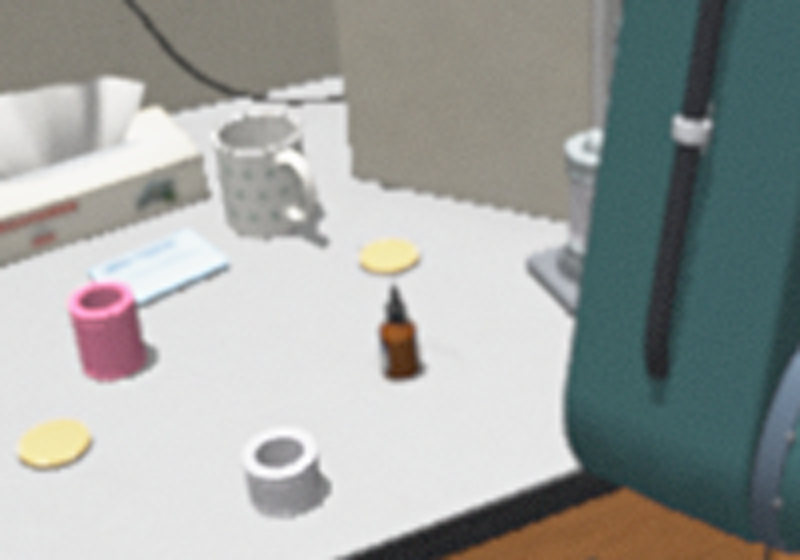

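The stack checks out: the hub top measures 0.134 m, as expected, and the bar yaw is -178.5°. The cell is over the window at t7 (632,380), and the bystanders in view haven't moved. The gripper is about 0.4 m away, so I'm handing in.

```bash
python3 -c "
from station import sign_off,status
print(status.read_state()['force']);print(sign_off())"
```

```text
[ 0.42007469  1.14191036 -0.23745866]
the job is handed in; nothing more can be done
None
```

The dish viewer is back together: dish arm, then tall sleeve, then analyser arm, all threaded on the keyed column, released and handed in at about 33 s of the 72 s.

**Seating:** Each part made contact within about 0.5 mm of its calculated height. The last picture puts the top hub's upper face at 134 mm, which is right for the full stack. The highest force I read was about 15 N, though I only read it at the end of each move.

**Alignment:**
- **Analyser arm:** It points along the base to within about 0.1° of my estimate of the base direction. The filter cell measured about 3 mm from the window centre, roughly what the camera calibration and picture resolution allow.
- **Dish ring:** It looked concentric with the window after placing. A later circle fit put it about 4 mm off sideways, but white ring on white window makes that fit unreliable. The cell now hides the ring, so I couldn't check it again.

**Rest of the desk:** The short sleeve, pink tube, dropper and petri dishes in the last close view stand where they were. The timer and oil bottle were not in that view; they showed no change in earlier pictures. The gripper ended about 0.4 m from the viewer, touching nothing.

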